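Pack the inkstones away under the lid

ROBOT

A 6-joint arm with a two-finger parallel gripper is mounted at the origin on the work surface. World frame = base frame: x ahead of the robot, y to its left, z up, the work surface at z = 0. Lengths are in m, angles in rad, forces in N, time in s.
With the tool pointing down it reaches from about 0.4 to 0.825 m from the base axis. Payload 7 kg.
Tool frame: the origin (TCP) lies at the centre of the arm's flange, where the gripper is bolted on; the fingertips stand 178 mm ahead of it and the grasp point (between the pads) lies 159 mm ahead of it; z points along the fingers, y is the direction in which the jaws open and shut (so a half turn about z gives the same grasp; the last joint's range is limited). The gripper opens to 88 mm and grips with 3 to 60 N. Pads are 19 mm wide; open, the fingers measure 130 mm over their backs; the gripper's body (78 mm by 193 mm) begins 47 mm behind the grasp point.
Start: joints at [1.466, 0.359, 0.012, 0, -1.224, -0.288], TCP at [0.258, 0.624, 0.405] pointing down, gripper open.
Joint ranges: [-3.07, 3.07], [-1.43, 2.12], [-1.02, 1.25], [-3.03, 1.67], [-3.05, -0], [-3.03, 3.03]. Speed limits (rad/s): [2.39, 2.39, 3.01, 3.14, 3.14, 3.14].

INTERFACE

Orientations are given as [roll, pitch, yaw] about the fixed x, y, z axes, in that order (R = Rz(yaw) Ry(pitch) Rx(roll)).
In Python, from station import arm gives the robot as it stands.
- The arm moves only by the shell command python3 -m handwheel 'ROWS' [OPENING] [FORCE]. ROWS is JSON, a list of rows, each a list of 4 numbers: the shift along the world's x, y, z in cm, then the turn about the world's z in rad. In form: [[dx, dy, dz, yaw], ...]. A call has 1 to 20 rows; each row shifts and turns the commanded pose from where the row before left it; what a row does not reach is not made up. A row lasts 1/10 s, in which the tool goes at most 50 mm and 8.59 degrees, less where a joint would pass 70% of its speed; a pose out of reach is approached as far as the arm can. A call is refused whole if a number of a shift passes 5 or a number of a turn 0.15, either way. A call with a gripper value outside its range is refused whole. OPENING is the closure, from 0 (fully open) to 1 (shut), set as the call begins (- or left out, the last holds). The fingers move at their own pace and stop on an object; FORCE is the grip in N (left out, the last holds). Time passes only in rows, so rows that do not move let the fingers close. It gives the time, the measured TCP pose, the force and the opening at its end, in the units of the state.
- arm.get_state(): the state, without advancing time (a new reading comes with each control period).
- arm.grab_frame(name): name is "side" or "top"; returns a dict with "image" (480x640x3 uint8, red, green, blue), "depth" (480x640 float32, m along the optical axis (not along the pixel's ray), 0 where there is no reading), "vfov" (degrees; the focal length in pixels is half the picture's height over the tangent of half this angle, whatever the lens; pixels are square), "cx", "cy" (the principal point, pixels), "rvec" (rotation vector, rad) and "tvec" (3), from world to camera coordinates, as OpenCV has them. Camera axes: x right, y down, z forward; pixel columns grow to the right and rows downward; lengths in m; the calibration is good to about 2 mm. A picture is of the moment at which its call begins.
- arm.job_done(): hands the job in, once; it reports no verdict.
The state is a dict: "t": time; "q": joint angles; "qd": joint speeds; "joint_efforts": joint torques, N m; "eef_pos": TCP position; "ee_rot": TCP orientation; "force": force on the tool from outside, world axes, zero at the start; "moment": the same for the moment, N m; "width": finger opening in m.
Only numpy, scipy, OpenCV 4.12 (cv2) and the standard library are available. Lean on these libraries where they do the work, as an engineer would, in place of code of your own. Each camera call takes 0.05 s, during which the arm holds its last target.

TASK

First take the ink jar out of the wooden storage box and stand it on the middle of the cork mat. Then stack every inkstone on the desk flat into the box's two compartments, in square piles over the green felt pads, shared out so that neither pile is too high for the lid, and last put the lid on so that it sits fully home on the rim. Leave the paperweight and the colour dish where they are and never knock the jar over.

Things in the scene. Friction and masses are not known exactly. Their poses are not given: they have to be found in the camera images.
- box_rim (a point): Open wooden storage box, fixed: outside 128 x 202 mm, 63.5 mm high, inside 116 x 190 mm, 57.5 mm deep (floor, walls 6 mm). The point is the centre of its mouth, level with the rim; x across the short side, y along the long side (turned up to 0.15 rad). A divider, 6 mm thick, at y = 0 and ribs on the long walls, all 48 mm high, make two compartments, to the left and right of the middle.
- pad_left (a point): Centre of the green felt pad, 54 x 80 mm (long side along y), flush in the floor of the compartment at the box's +y: 49 mm from the box centre, 57.5 mm below the rim, axes as the box. Four ribs, 14 mm wide, leave a pocket 67 mm (x) by 92 mm (y) over it for the stones; in the middle of each long side a slot 52 mm wide (along y), between the ribs, runs out to the wall as room for a finger.
- pad_right (a point): The same in the compartment towards the box's own -y.
- lid_plate (a point): Loose wooden lid, 0.3 kg: plate 132 (x) x 206 (y) x 8 mm, under it a plug 108 x 182 mm, 6 mm deep, that enters the box mouth with 4 mm to spare all round, either way round. The point is the centre of the plate's underside. Seated, it is level with box_rim, and the plug leaves 51.5 mm above the inner floor for the contents. Starts on the desk on its plug, upright.
- lid_handle (a point): Centre of the lid's handle: a dark bar 14 mm wide (lid's x), 80 mm long (lid's y) and 26 mm high that stands on the plate's upper side; this point is 21 mm above lid_plate.
- jar_center (a point): Closed ink jar, 64 mm high: blue and white body of 56 mm diameter and 44 mm high, under a black cap of 52 mm diameter, about 0.18 kg; the point is its centre, half-way up; z points up through the cap. It starts standing inside the right compartment of the box, too tall for the lid.
- mat_top (a point): Centre of the top of a square cork mat, 84 x 84 mm and 3 mm thick, fixed to the desk.
- thin1_c (a point): Thin dark slate-grey inkstone: a flat slab 54 mm (x) x 80 mm (y) x 14 mm, flat above and below, 0.16 kg; the point is its centre, half-way up. Starts flat on the desk, turned up to 0.3 rad; may be absent (4 to 6 of the six inkstones are there).
- thin2_c (a point): Thin dark slate-grey inkstone: a flat slab 54 mm (x) x 80 mm (y) x 14 mm, flat above and below, 0.16 kg; the point is its centre, half-way up. Starts flat on the desk, turned up to 0.3 rad; may be absent (4 to 6 of the six inkstones are there).
- thin3_c (a point): Thin dark slate-grey inkstone: a flat slab 54 mm (x) x 80 mm (y) x 14 mm, flat above and below, 0.16 kg; the point is its centre, half-way up. Starts flat on the desk, turned up to 0.3 rad; may be absent (4 to 6 of the six inkstones are there).
- thin4_c (a point): Thin dark slate-grey inkstone: a flat slab 54 mm (x) x 80 mm (y) x 14 mm, flat above and below, 0.16 kg; the point is its centre, half-way up. Starts flat on the desk, turned up to 0.3 rad; may be absent (4 to 6 of the six inkstones are there).
- thick1_c (a point): Thick reddish-purple inkstone: a flat slab 54 mm (x) x 80 mm (y) x 21 mm, flat above and below, 0.24 kg; the point is its centre, half-way up. Starts flat on the desk, turned up to 0.3 rad; may be absent (4 to 6 of the six inkstones are there).
- thick2_c (a point): Thick reddish-purple inkstone: a flat slab 54 mm (x) x 80 mm (y) x 21 mm, flat above and below, 0.24 kg; the point is its centre, half-way up. Starts flat on the desk, turned up to 0.3 rad; may be absent (4 to 6 of the six inkstones are there).
- weight_c (a point): Brass paperweight 34 x 70 x 16 mm with a small knob (26 mm high over all), a bystander near the inkstones: leave alone. The point is its centre at 8 mm height; long side along its y.
- dish_c (a point): White round dish with red colour, 68 mm across, 16 mm high, a bystander near the box and lid: leave alone. The point is its centre at 8 mm height.
Mind the look-alikes: they are no part of the job. What is shaped like the part that bears jar_center but orange or pink is not meant.

How it is judged:
On the way, in this order (a step that is already met when the one before it is completed fails the run):
1. the ink jar stands on the cork mat (horizontal distance between jar_center and mat_top below 0.02 m and angle between jar_center's own z axis and vertical below 0.1 rad and z of jar_center in the frame of mat_top between 0.029 and 0.036 m), for 0.2 s.
2. every inkstone lies flat and square in a pile over one of the felt pads, below the rim ((horizontal distance between thin1_c and pad_left below 0.011 m or horizontal distance between thin1_c and pad_right below 0.011 m) and angle between the x axis of each of thin1_c, thin2_c, thin3_c, thin4_c, thick1_c, thick2_c and the x axis of box_rim, either way round below 0.2 rad and angle between each of thin1_c, thin2_c, thin3_c, thin4_c, thick1_c, thick2_c's own z axis and vertical below 0.08 rad and z of each of thin1_c, thin2_c, thin3_c, thin4_c, thick1_c, thick2_c in the frame of box_rim below -0.005 m and (horizontal distance between thin2_c and pad_left below 0.011 m or horizontal distance between thin2_c and pad_right below 0.011 m) and (horizontal distance between thin3_c and pad_left below 0.011 m or horizontal distance between thin3_c and pad_right below 0.011 m) and (horizontal distance between thin4_c and pad_left below 0.011 m or horizontal distance between thin4_c and pad_right below 0.011 m) and (horizontal distance between thick1_c and pad_left below 0.011 m or horizontal distance between thick1_c and pad_right below 0.011 m) and (horizontal distance between thick2_c and pad_left below 0.011 m or horizontal distance between thick2_c and pad_right below 0.011 m)), for 0.2 s.
At the end, for the whole second after the job is handed in: Jar upright on the mat, within 20 mm of its centre; every inkstone flat in the box, within 11 mm of a felt pad's centre and 0.2 rad of square; lid at rest on the rim (under 2 mm up, 0.015 rad tilt, within 10 mm and 0.1 rad of the box) (all of step 1 and all of step 2 and z of lid_plate in the frame of box_rim between -0.004 and 0.002 m and angle between lid_plate's own z axis and vertical below 0.015 rad and horizontal distance between lid_plate and box_rim below 0.01 m and angle between the x axis of lid_plate and the x axis of box_rim, either way round below 0.1 rad and linear speed of each of lid, jar below 0.02 m/s); the robot touches nothing.
It fails at once if the brass paperweight is pushed more than 35 mm from its place (distance of weight_c from where it was at the start of the episode above 0.035 m).
It fails at once if the red colour dish is pushed more than 35 mm from its place (distance of dish_c from where it was at the start of the episode above 0.035 m).
It fails at once if the ink jar is knocked over (angle between jar_center's own z axis and vertical above 0.9 rad).
Of thin1, thin2, thin3, thin4, thick1, thick2 only 4 to 6 are there at a start; the rules pass over those that are not, and their reading is None.
At some moment in a run one of thin1, thin2, thin3, thin4, thick1, thick2, lid may be knocked a few centimetres aside while the robot is not near it.
It also fails if it takes over 210 s, if anything falls off the work surface, if the arm or the gripper's body presses on something with over 40 N, if the wrist force passes 120 N, or if a joint passes its speed limit or range.

## Working session

There is one attempt and no reset: what is moved stays moved. The work goes in short steps, Python scripts to look and compute and a shell command to move; the robot and the scene stay as the last step left them, time stands still between calls to the robot, and variables do not carry over. Pictures are saved under pics/ and viewed, and the job is handed in when it is done.

```bash
ls -la; mkdir -p pics
python3 - <<'E'
from station import arm
import cv2
print({k:v for k,v in arm.get_state().items()})
for n in ("side","top"):
    f=arm.grab_frame(n); cv2.imwrite(f"pics/{n}0.png",f["image"][:,:,::-1])
    print(n,f["vfov"],f["cx"],f["cy"],f["rvec"],f["tvec"],(f["depth"]>0).mean())
E
```

```text
total 12
drwxr-xr-x  3 agent agent 4096 Dec  7 15:15 .
drwxr-xr-x 23 root  root  4096 Dec  7 15:15 ..
drwxr-xr-x  2 agent agent 4096 Dec  7 15:15 pics
{'t': 0.0, 'q': array([ 1.46605489e+00,  3.59374574e-01,  1.10912576e-02, -3.77689854e-04,
       -1.22413980e+00, -2.88093598e-01]), 'qd': array([-3.26532507e-05,  4.79779289e-04,  3.32898444e-04,  2.21425852e-04,
        7.62434961e-04,  5.88973059e-04]), 'joint_efforts': array([ 6.78605484e-04, -5.82716274e+01,  2.93046534e+01,  6.99741036e+00,
        6.82981830e-03, -1.65499409e-04]), 'eef_pos': array([0.25832119, 0.62340044, 0.40373956]), 'ee_rot': array([ 3.13993202e+00, -1.21835554e-04, -3.92963546e-01]), 'force': array([-0.94594416, -0.52818159,  0.63526169]), 'moment': array([0.01624228, 0.01100196, 0.00602136]), 'width': 0.08745334569352262}
side 54.17394668673656 315.12222287549514 235.2458458141993 [ 2.23359982 -0.11643989  0.07116712] [-0.51940917  0.11366067  1.0636336 ] 0.9961002604166667
top 43.09488544384963 318.5828176387946 237.31727093693183 [ 2.15233364 -2.14327352  0.14407391] [0.04467692 0.56063509 1.25845   ] 0.9959798177083333
```

View pics/side0.png

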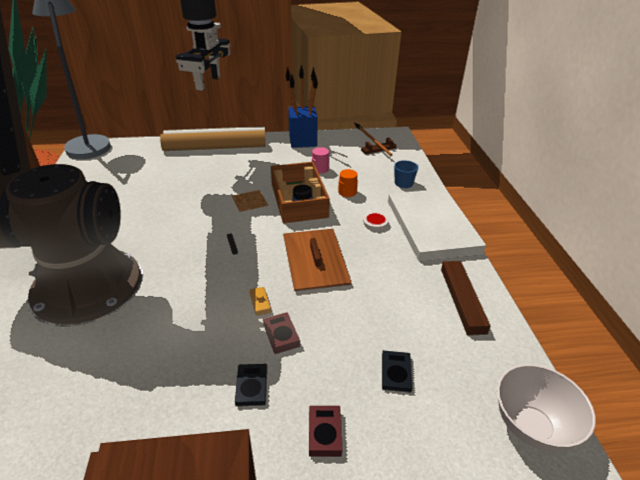

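View pics/top0.png

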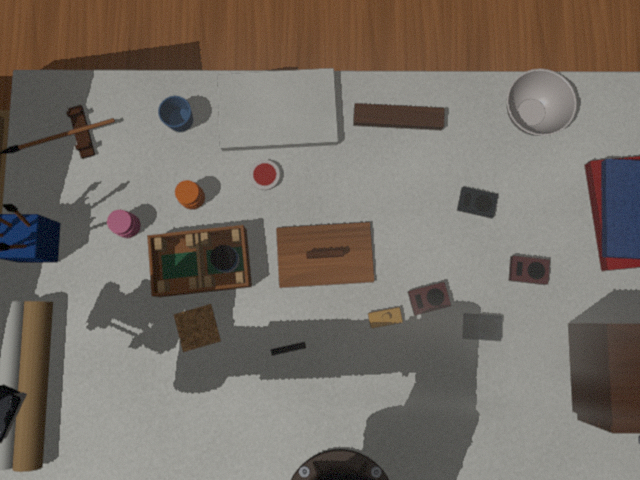

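```bash
cat > h.py <<'E'
from station import arm
import cv2, numpy as np
def grab(n,save=None):
    f=arm.grab_frame(n); f["f"]=240/np.tan(np.radians(f["vfov"]/2))
    f["R"]=cv2.Rodrigues(np.array(f["rvec"]))[0]; f["t3"]=np.array(f["tvec"])
    if save: cv2.imwrite(f"pics/{save}.png",f["image"][:,:,::-1])
    return f
def ray(f,uv):
    uv=np.atleast_2d(np.asarray(uv,float))
    d=np.c_[(uv[:,0]-f["cx"])/f["f"],(uv[:,1]-f["cy"])/f["f"],np.ones(len(uv))]@f["R"]
    return -f["R"].T@f["t3"], d
def onz(f,uv,z):
    c,d=ray(f,uv); return c+d*((z-c[2])/d[:,2])[:,None]
def cloud(f):
    v,u=np.mgrid[:480,:640]; c,d=ray(f,np.c_[u.ravel(),v.ravel()])
    return (c+d*f["depth"].reshape(-1,1)).reshape(480,640,3)
def proj(f,p):
    q=np.atleast_2d(p)@f["R"].T+f["t3"]
    return np.c_[q[:,0]/q[:,2]*f["f"]+f["cx"],q[:,1]/q[:,2]*f["f"]+f["cy"]]
def rect(P):
    """min-area rect of xy points: centre, (short,long), yaw of LONG side relative to +y"""
    (c,s,a)=cv2.minAreaRect((np.asarray(P)[:,:2]*1000).astype(np.float32))
    b=cv2.boxPoints((c,s,a)); e=[b[1]-b[0],b[2]-b[1]]; e.sort(key=np.linalg.norm)
    L=e[1]; yaw=np.arctan2(-L[0],L[1]); yaw=(yaw+np.pi/2)%np.pi-np.pi/2
    return np.array(c)/1000,(np.linalg.norm(e[0]),np.linalg.norm(e[1])),yaw
E
python3 - <<'E'
from h import *
t=grab("top"); s=grab("side")
for f,n in((t,"top"),(s,"side")):
    P=cloud(f); z=P[...,2]
    print(n,"desk z",[np.round(np.median(z[v-4:v+4,u-4:u+4]),4) for u,v in ([(400,200),(300,420)] if n=="top" else [(200,300),(360,320)])])
P=cloud(t)
# things above desk in top view
m=((P[...,2]>0.006)&(P[...,2]<0.09)&(P[...,0]>0.2)&(P[...,0]<0.9)).astype(np.uint8)
n,l,st,ce=cv2.connectedComponentsWithStats(m)
for i in range(1,n):
    if st[i,4]<80: continue
    k=l==i; z=P[k][:,2]; zt=np.percentile(z,80)
    top=k&(abs(P[...,2]-zt)<0.004)
    c,sz,y=rect(P[top]); col=np.median(t["image"][k],0)
    print(i,ce[i].round(),st[i,4],"z80",zt.round(4),"c",c.round(4),"size",np.round(sz,1),"yaw",round(y,3),col, "r",round(np.hypot(*c),3))
E
```

```text
top desk z [np.float64(0.0011), np.float64(0.0006)]
side desk z [np.float64(0.0004), np.float64(0.0003)]
1 [542. 108.] 2725 z80 0.0576 c [ 0.8404 -0.429 ] size [118.7 140.5] yaw -0.002 [137. 133. 129.] r 0.944
2 [276. 117.] 7192 z80 0.0338 c [0.8354 0.1399] size [141.8 260.3] yaw 0.05 [148. 148. 143.] r 0.847
89 [175. 113.] 890 z80 0.0592 c [0.8313 0.361 ] size [69.6 70.2] yaw 0.345 [48. 56. 66.] r 0.906
243 [398. 116.] 2049 z80 0.0312 c [ 0.836 -0.129] size [ 46.1 199.5] yaw -0.05 [74. 57. 47.] r 0.846
264 [ 69. 134.] 1336 z80 0.0272 c [0.8    0.6276] size [ 93.9 251.8] yaw 0.049 [61. 42. 30.] r 1.017
1178 [616. 210.] 5211 z80 0.0619 c [ 0.6237 -0.5923] size [ 74.5 211.4] yaw 1.505 [53. 61. 90.] r 0.86
1196 [264. 175.] 743 z80 0.0201 c [0.7026 0.1673] size [65.2 65.9] yaw 0.853 [127.  75.  72.] r 0.722
1670 [189. 195.] 684 z80 0.0668 c [0.6536 0.3267] size [49.1 50.6] yaw -1.492 [150.  84.  41.] r 0.731
1796 [477. 202.] 924 z80 0.0172 c [ 0.6435 -0.3005] size [55.1 80.4] yaw -0.228 [52. 54. 54.] r 0.71
2181 [123. 223.] 731 z80 0.067 c [0.5886 0.467 ] size [49.6 50.3] yaw 0.001 [150.
[... 345 characters left out ...]
022 z80 0.0237 c [ 0.4943 -0.4061] size [54.2 81.9] yaw -0.101 [78. 56. 55.] r 0.64
3089 [429. 298.] 968 z80 0.0239 c [ 0.4327 -0.1892] size [53.7 80.6] yaw 0.256 [80. 63. 61.] r 0.472
3341 [ 27. 350.] 4783 z80 0.0552 c [0.311  0.6537] size [ 75.4 222.1] yaw -1.569 [107.  91.  68.] r 0.724
3459 [385. 317.] 530 z80 0.0197 c [ 0.3915 -0.0949] size [33.5 69.4] yaw 0.2 [136. 110.  72.] r 0.403
3550 [482. 327.] 977 z80 0.0171 c [ 0.3724 -0.3017] size [53.6 81.1] yaw -0.071 [77. 76. 74.] r 0.479
3723 [579. 368.] 1545 z80 0.0748 c [ 0.2903 -0.4885] size [  5.8 179. ] yaw 1.557 [75. 69. 64.] r 0.568
3993 [288. 348.] 236 z80 0.0144 c [0.3255 0.1113] size [13.9 73.4] yaw 0.218 [31.  30.  29.5] r 0.344
```

Run:
```python
import cv2,numpy as np
a=cv2.imread("pics/top0.png")[160:360,80:400]; cv2.imwrite("pics/crop_box.png",cv2.resize(a,None,fx=2.5,fy=2.5,interpolation=cv2.INTER_CUBIC))
a=cv2.imread("pics/top0.png")[160:360,360:600]; cv2.imwrite("pics/crop_st.png",cv2.resize(a,None,fx=2.5,fy=2.5,interpolation=cv2.INTER_CUBIC))
```

```text
(no output)
```

View pics/crop_box.png

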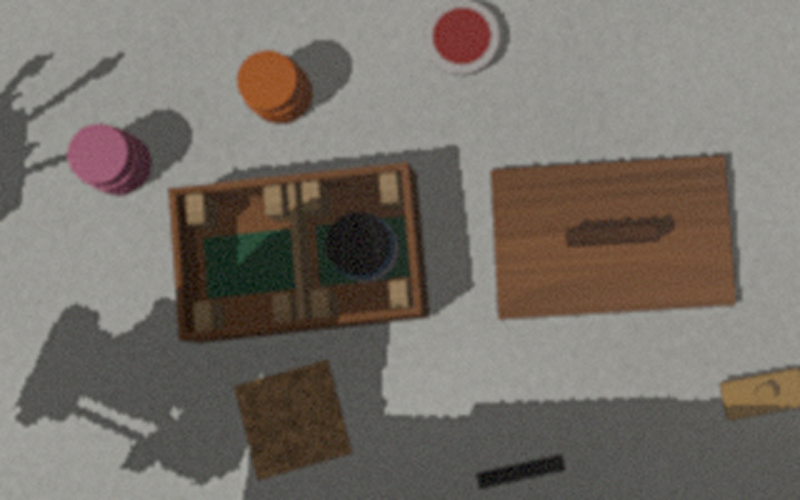

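View pics/crop_st.png

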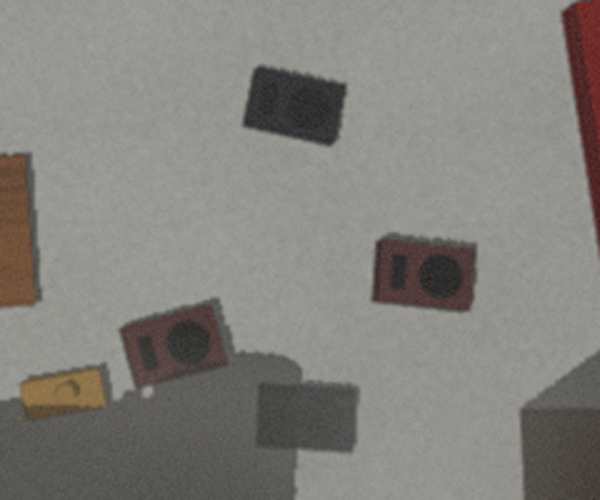

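```bash
cat > meas.py <<'E'
from h import *
import sys
O={"thinA":(.6435,-.3005,.014,.055),"thickA":(.4943,-.4061,.021,.055),"thickB":(.4327,-.1892,.021,.055),"thinB":(.3724,-.3017,.014,.055),
"weight":(.3915,-.0949,.016,.045),"dish":(.7026,.1673,.016,.045),"lid":(.5264,.0345,.014,.13),"box":(.5086,.2998,.0635,.125),"jarcap":(.503,.251,.070,.035)}
def meas(f,x,y,h,r,tol=.005):
    P=cloud(f); k=(np.hypot(P[...,0]-x,P[...,1]-y)<r)&(abs(P[...,2]-h)<tol)
    k=cv2.morphologyEx(k.astype(np.uint8),cv2.MORPH_OPEN,np.ones((2,2)))>0
    n,l,st,_=cv2.connectedComponentsWithStats(k.astype(np.uint8)); i=1+np.argmax(st[1:,4]) if n>1 else 0
    k=l==i; z=np.median(P[k][:,2])
    v,u=np.nonzero(k); Q=onz(f,np.c_[u,v],z)
    c,s,yw=rect(Q); return c,s,yw,z,k.sum(),Q.mean(0)[:2]
if __name__=="__main__":
    F={"top":grab("top"),"side":grab("side")}
    for n,o in O.items():
        if len(sys.argv)>1 and n not in sys.argv[1:]: continue
        for fn,f in F.items():
            try:
                c,s,yw,z,N,m=meas(f,*o); print(n,fn,"c",c.round(4),"mean",m.round(4),"size",np.round(s,1),"yaw",round(yw,3),"z",z.round(4),N)
            except Exception as e: print(n,fn,e)
E
python3 meas.py
python3 - <<'E'
from h import *
# mat by colour: brown in top & side
for n in("top","side"):
    f=grab(n); hsv=cv2.cvtColor(f["image"],cv2.COLOR_RGB2HSV); P=cloud(f)
    k=(hsv[...,1]>70)&(hsv[...,0]<25)&(abs(P[...,2])<.009)&(P[...,0]>.28)&(P[...,0]<.46)&(P[...,1]>.2)&(P[...,1]<.42)
    k=cv2.morphologyEx(k.astype(np.uint8),cv2.MORPH_OPEN,np.ones((3,3)))
    q,l,st,ce=cv2.connectedComponentsWithStats(k); i=1+np.argmax(st[1:,4])
    v,u=np.nonzero(l==i); Q=onz(f,np.c_[u,v],.003); c,s,y=rect(Q)
    print(n,c.round(4),Q.mean(0).round(4),np.round(s,1),round(y,3),"z",np.median(P[l==i][:,2]).round(4))
    # green felt
    g=(hsv[...,0]>50)&(hsv[...,0]<90)&(hsv[...,1]>80)&(abs(P[...,0]-.51)<.1)&(abs(P[...,1]-.3)<.12)&(P[...,2]<.03)
    q,l,st,ce=cv2.connectedComponentsWithStats(g.astype(np.uint8))
    for i in range(1,q):
        if st[i,4]>60:
            v,u=np.nonzero(l==i);Q=onz(f,np.c_[u,v],.006);c,s,y=rect(Q); print(" felt",c.round(4),np.round(s,1),round(y,3),np.median(P[l==i][:,2]).round(4))
E
```

```text
thinA top c [ 0.641  -0.3019] mean [ 0.6407 -0.3017] size [54.8 81.2] yaw -0.212 z 0.0148 814
thinA side c [ 0.6448 -0.3055] mean [ 0.6441 -0.3066] size [52.6 83.2] yaw -0.224 z 0.0144 1051
thickA top c [ 0.4922 -0.4077] mean [ 0.4918 -0.4083] size [54.4 81.4] yaw -0.108 z 0.0215 878
thickA side c [ 0.4955 -0.411 ] mean [ 0.4951 -0.4116] size [53.4 80.5] yaw -0.103 z 0.0212 1501
thickB top c [ 0.4304 -0.1912] mean [ 0.4306 -0.1918] size [53.9 80.5] yaw 0.256 z 0.0218 859
thickB side c [ 0.4342 -0.1949] mean [ 0.4342 -0.196 ] size [54.6 82.9] yaw 0.254 z 0.0213 869
thinB top c [ 0.3705 -0.3039] mean [ 0.3705 -0.3035] size [53.8 80.7] yaw -0.066 z 0.0146 871
thinB side c [ 0.3741 -0.3068] mean [ 0.374  -0.3081] size [53.9 82.4] yaw -0.068 z 0.0143 1164
weight top c [ 0.3897 -0.0971] mean [ 0.3898 -0.0969] size [33.7 69.6] yaw 0.188 z 0.0162 421
weight side c [ 0.3938 -0.102 ] mean [ 0.3943 -0.1035] size [33.9 73.9] yaw 0.2 z 0.016 335
dish top c [0.7005 0.1657] mean [0.6998 0.1647] size [65.4 66.2] yaw 0.004 z 0.0173 608
dish side c [0.7047 0.1583] mean [0.7041 0.1585] size [63.7 72.4] yaw -0.193 z 0.0167 330
lid top c [0.5241 0.0322] mean [0.523 0.032] size [131.9 205.5] yaw 0.065 z 0.015 4896
lid side c [0.5281 0.0271] mean [0.528 0.018] size [131.5 209.5] yaw 0.06 z 0.0144 2959
box top c [0.4397 0.3438] mean [0.4395 0.3458] size [ 7.6 95.5] yaw 0.087 z 0.0626 139
box side c [0.5567 0.2915] mean [0.5562 0.2668] size [ 80.8 217.3] yaw -0.156 z 0.0616 223
jarcap top c [0.5109 0.2448] mean [0.5111 0.2453] size [47.9 50. ] yaw 0.004 z 0.0709 419
jarcap side c [0.5138 0.2359] mean [0.5145 0.2382] size [45.6 54. ] yaw -0.093 z 0.0704 167
top [0.3686 0.3086] [0.3682 0.3087 0.003 ] [82.5 83.4] 0.286 z 0.0041
 felt [0.5027 0.3505] [50.8 73.6] 0.105 0.0077
side [0.3686 0.309 ] [0.3678 0.3078 0.003 ] [85.2 89.1] 0.281 z 0.0036
```

Run:
```python
from h import *
for n in("top","side"):
    a=grab(n);b=grab(n)
    print(n,a["tvec"],b["tvec"],a["rvec"],"cam",(-a["R"].T@a["t3"]).round(3),"fwd",a["R"][2].round(3))
    d=(a["depth"]-b["depth"]); print("depth noise",np.std(d[200:210,380:420]), np.abs(a["image"].astype(int)-b["image"]).mean())
    # colour-based stones: dark on bright; sweep
    for nm,(x,y,h) in {"thinA":(.6435,-.3025,.014),"thickA":(.4943,-.408,.021),"thickB":(.4327,-.192,.021)}.items():
        u0,v0=proj(a,[x,y,h])[0].astype(int); r=32 if n=="top" else 36
        g=cv2.cvtColor(a["image"],cv2.COLOR_RGB2GRAY)[v0-r:v0+r,u0-r:u0+r]
        k=(g<95).astype(np.uint8); q,l,st,ce=cv2.connectedComponentsWithStats(k); i=l[r,r] or 1+np.argmax(st[1:,4])
        v,u=np.nonzero(l==i); Q=onz(a,np.c_[u+u0-r,v+v0-r],h); c,s,yw=rect(Q); print(nm,c.round(4),np.round(s,1),round(yw,3),st[i,4])
```

```text
top [0.04467692 0.56063509 1.25845   ] [0.04467692 0.56063509 1.25845   ] [ 2.15233364 -2.14327352  0.14407391] cam [0.382 0.041 1.324] fwd [ 0.138  0.005 -0.99 ]
depth noise 0.067284144 2.7904600694444444
thinA [ 0.6443 -0.301 ] [57.2 82.2] -0.233 948
thickA [ 0.4968 -0.4052] [59.2 85.3] -0.105 1070
thickB [ 0.4197 -0.1894] [103.8 135.1] 0.005 1642
side [-0.51940917  0.11366067  1.0636336 ] [-0.51940917  0.11366067  1.0636336 ] [ 2.23359982 -0.11643989  0.07116712] cam [ 0.425 -0.818  0.751] fwd [ 0.092  0.782 -0.617]
depth noise 0.13108933 1.0513053385416666
thinA [ 0.6424 -0.3075] [56.2 92.5] -0.221 1217
thickA [ 0.4961 -0.417 ] [59.  96.8] -0.099 1709
thickB [ 0.4309 -0.1989] [56.7 94.1] 0.261 1028
```

```bash
sed -i 's/np.ones((2,2))/np.ones((3,3))/; s/tol=.005/tol=.0045/' meas.py; python3 meas.py
python3 - <<'E'
from h import *
for n in("top","side"):
    f=grab(n);P=cloud(f)
    k=(abs(P[...,2]-.0635)<.006)&(abs(P[...,0]-.509)<.11)&(abs(P[...,1]-.3)<.14)&(np.hypot(P[...,0]-.51,P[...,1]-.243)>.033)
    Q=P[k]; c,s,y=rect(Q); print(n,c.round(4),np.round(s,1),round(y,3),np.median(Q[:,2]).round(4),k.sum())
    if n=="top":
        v,u=np.nonzero(k); Q=onz(f,np.c_[u,v],.0635);  c,s,y=rect(Q); print(" plane",c.round(4),np.round(s,1),round(y,3))
E
```

```text
thinA top c [ 0.6406 -0.3116] mean [ 0.6386 -0.3131] size [54.9 56.1] yaw -0.228 z 0.0147 449
thinA side c [ 0.6434 -0.3032] mean [ 0.6429 -0.3041] size [52.7 83.6] yaw -0.223 z 0.0144 1053
thickA top c [ 0.4968 -0.4063] mean [ 0.5    -0.4024] size [49.7 81. ] yaw -0.073 z 0.0218 556
thickA side c [ 0.4941 -0.4083] mean [ 0.4937 -0.4099] size [53.6 79.2] yaw -0.103 z 0.0213 1486
thickB top c [ 0.4329 -0.1901] mean [ 0.4317 -0.1919] size [53.3 78.1] yaw 0.249 z 0.0217 632
thickB side c [ 0.4325 -0.1924] mean [ 0.4324 -0.1934] size [54.4 83.8] yaw 0.248 z 0.0214 865
thinB top c [ 0.3724 -0.302 ] mean [ 0.3725 -0.2997] size [53.1 79.9] yaw -0.081 z 0.0145 652
thinB side c [ 0.3723 -0.3043] mean [ 0.3722 -0.3057] size [54.1 82. ] yaw -0.068 z 0.0144 1167
weight top c [ 0.3883 -0.0738] mean [ 0.3898 -0.0743] size [28.5 33.4] yaw -1.497 z 0.0164 167
weight side c [ 0.3916 -0.0984] mean [ 0.3919 -0.1008] size [34.  72.3] yaw 0.195 z 0.0165 321
dish top c [0.6947 0.1754] mean [0.6967 0.1773] size [28.1 51.3] yaw -0.273 z 0.0173 127
dish side c [0.7027 0.1628] mean [0.7035 0.1636] size [63.4 73. ] yaw -0.231 z 0.0169 311
lid top c [0.5261 0.0341] mean [0.5201 0.0404] size [131.8 205.2] yaw 0.061 z 0.0147 3489
lid side c [0.526  0.0311] mean [0.526  0.0221] size [132.  209.9] yaw 0.061 z 0.0146 2926
box top c [0.439  0.3759] mean [0.4397 0.3755] size [ 9.9 36.3] yaw -0.136 z 0.0639 54
box side c [0.4972 0.1972] mean [0.4973 0.1972] size [ 9.3 18.4] yaw 1.477 z 0.0634 24
jarcap top c [0.5129 0.2474] mean [0.5143 0.2449] size [42.  50.7] yaw -0.421 z 0.0709 317
jarcap side c [0.513 0.243] mean [0.5117 0.2443] size [43.2 49.5] yaw -0.092 z 0.0706 153
top [0.5082 0.3001] [128.6 203.8] 0.114 0.0639 1148
 plane [0.5082 0.2995] [128.8 203.1] 0.114
side [0.5266 0.3138] [168.8 234.7] 0.116 0.0631 510
```

The black-capped jar is at top-view pixel (225,258) in the box's right compartment. The orange (189,195) and pink (123,223) look-alikes stand outside the box, and the crop confirms this. Four stones are present:

| Stone | Top-view pixel |
|---|---|
| Thin A | (477,202) |
| Thin B | (482,327) |
| Thick A | (529,270) |
| Thick B | (429,298) |

The mat is at (197,328). Next I move above the jar.

```bash
python3 -m handwheel '[[1.8,-2.7,0,-0.076],[1.8,-2.7,0,-0.076],[1.8,-2.7,0,-0.076],[1.8,-2.7,0,-0.076],[1.8,-2.7,0,-0.076],[1.8,-2.7,0,-0.076],[1.8,-2.7,0,-0.076],[1.8,-2.7,0,-0.076],[1.8,-2.7,0,-0.076],[1.8,-2.7,0,-0.076],[1.8,-2.7,0,-0.076],[1.8,-2.7,0,-0.076],[1.8,-2.7,0,-0.076],[1.8,-2.7,0,-0.076],[0,0,0,0],[0,0,0,0],[0,0,0,0]]' 0.25 20
python3 - <<'E'
from h import *
s=arm.get_state(); print(s["eef_pos"].round(4),s["ee_rot"].round(3),s["width"],s["q"].round(3))
E
```

```text
t: 2.5
eef_pos: [0.5102, 0.2459, 0.4047]
ee_rot: [-3.141, 0.0, -1.456]
force: [0.5, -0.2, 1.0]
width: 0.0657
[0.5102 0.2459 0.4047] [-3.141  0.    -1.456] 0.06568743797473921 [ 0.794  0.181 -0.232 -0.    -1.158 -0.68 ]
```

```bash
python3 -m handwheel '[[0.2,0,-3,0],[0,0,-3,0],[0,0,-3,0],[0,0,-3,0],[0,0,-1.5,0],[0,0,0,0],[0,0,0,0],[0,0,0,0]]'
python3 - <<'E'
from h import *
f=grab("top"); a=f["image"][180:340,110:320]; cv2.imwrite("pics/j1.png",cv2.resize(a[:,:,::-1],None,fx=3,fy=3))
f=grab("side"); a=f["image"][100:250,200:400]; cv2.imwrite("pics/j1s.png",cv2.resize(a[:,:,::-1],None,fx=3.5,fy=3.5))
E
```

```text
t: 3.3
eef_pos: [0.5126, 0.2464, 0.271]
ee_rot: [-3.14, 0.001, -1.456]
force: [0.3, -0.0, 0.3]
width: 0.0656
```

View pics/j1s.png

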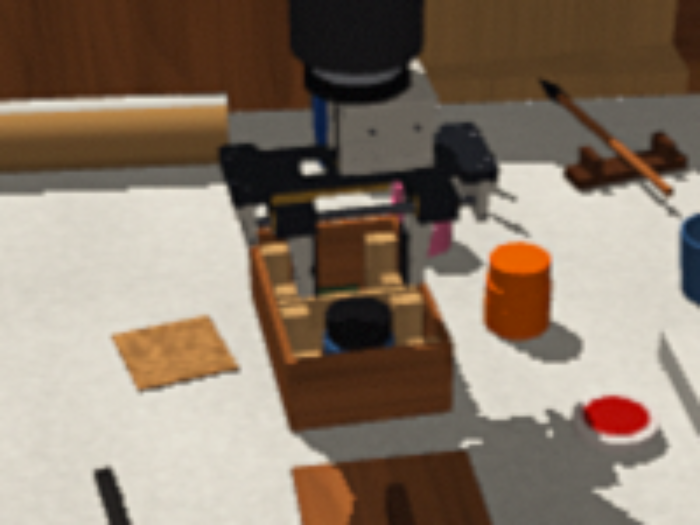

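The fingers straddle the black cap (crop pixel about (360,320)) and are aligned with the box. Now I descend onto the cap and close.

```bash
python3 -m handwheel '[[0,0,-1.5,0],[0,0,-1.5,0],[0,0,-1.1,0],[0,0,0,0],[0,0,0,0]]' && python3 -m handwheel '[[0,0,0,0],[0,0,0,0],[0,0,0,0],[0,0,0,0],[0,0,0,0],[0,0,0,0]]' 0.6 20
```

```text
t: 3.9
eef_pos: [0.5126, 0.2457, 0.2291]
ee_rot: [-3.141, -0.0, -1.457]
force: [0.0, -1.2, 0.1]
width: 0.0656
t: 4.5
eef_pos: [0.5125, 0.2458, 0.2293]
ee_rot: [-3.141, 0.0, -1.457]
force: [-2.0, 0.1, 6.3]
width: 0.0516
```

```bash
python3 -m handwheel '[[0,0,1,0],[0,0,2,0],[0,0,3,0],[0,0,3,0],[0,0,3,0],[0,0,0,0]]' - 25 && python3 -m handwheel '[[-1.2,0.5,0,0],[-2.2,1,0,0],[-2.2,1,0,0],[-2.2,1,0,0],[-2.2,1,0,0],[-2.2,1,0,0],[-1.4,0.5,0,0],[-0.8,0.3,0,0],[0,0,0,0],[0,0,0,0]]'
python3 - <<'E'
from h import *
f=grab("top"); a=f["image"][180:380,110:320]; cv2.imwrite("pics/j2.png",cv2.resize(a[:,:,::-1],None,fx=3,fy=3))
f=grab("side"); a=f["image"][80:250,150:350]; cv2.imwrite("pics/j2s.png",cv2.resize(a[:,:,::-1],None,fx=3.5,fy=3.5))
E
```

```text
t: 5.1
eef_pos: [0.5133, 0.2461, 0.3535]
ee_rot: [-3.135, 0.004, -1.456]
force: [1.2, 0.2, -1.6]
width: 0.0515
t: 6.1
eef_pos: [0.3683, 0.3085, 0.3483]
ee_rot: [3.141, -0.001, -1.456]
force: [0.4, 0.0, -1.7]
width: 0.0516
```

View pics/j2s.png

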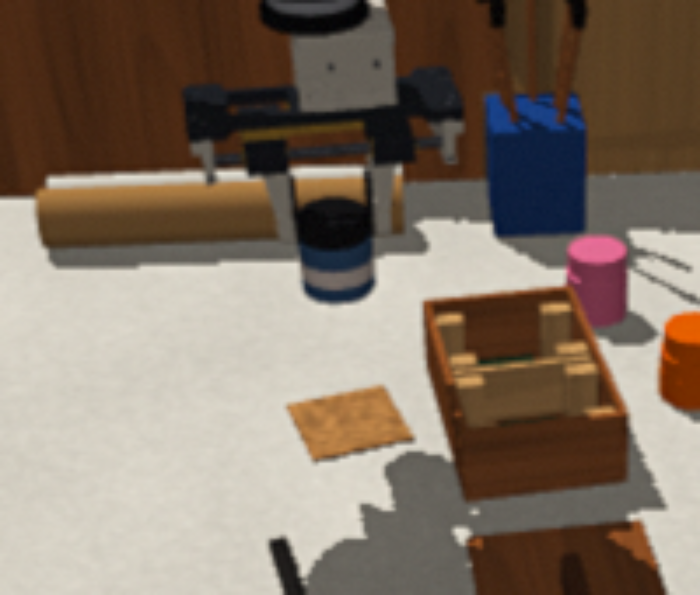

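The jar hangs upright from the fingers, cap at crop pixel (335,225), and I now lower it onto the mat.

```bash
python3 -m handwheel '[[0,0,-2,0],[0,0,-3,0],[0,0,-3,0],[0,0,-2.5,0],[0,0,-1,0],[0,0,0,0],[0,0,0,0]]' && python3 -m handwheel '[[0,0,-0.2,0],[0,0,-0.2,0],[0,0,-0.1,0],[0,0,0,0],[0,0,0,0]]'
```

```text
t: 6.9
eef_pos: [0.3689, 0.3089, 0.2344]
ee_rot: [-3.141, 0.0, -1.457]
force: [0.5, 0.9, -1.5]
width: 0.0516
t: 7.4
eef_pos: [0.3684, 0.3086, 0.2288]
ee_rot: [-3.141, 0.0, -1.457]
force: [-0.5, 0.1, -1.8]
width: 0.0518
```

```bash
python3 -m handwheel '[[0,0,-0.1,0],[0,0,-0.1,0],[0,0,0,0],[0,0,0,0]]' && python3 -m handwheel '[[0,0,0,0],[0,0,0,0],[0,0,0,0],[0,0,0,0],[0,0,0,0]]' 0.1 && python3 -m handwheel '[[0,0,1,0],[0,0,2,0],[0,0,3,0],[0,0,4,0],[0,0,3,0],[0,0,0,0]]'
python3 - <<'E'
from h import *
from meas import meas
t=grab("top","t3"); s=grab("side","s3")
for f in(t,s): c,sz,y,z,N,m=meas(f,.3686,.3088,.067,.04); print(c.round(4),np.round(sz,1),z,N)
a=t["image"][180:380,110:320]; cv2.imwrite("pics/j3.png",cv2.resize(a[:,:,::-1],None,fx=3,fy=3))
E
```

```text
t: 7.8
eef_pos: [0.3684, 0.3086, 0.2266]
ee_rot: [3.142, -0.0, -1.457]
force: [0.3, -0.1, -2.9]
width: 0.0516
t: 8.3
eef_pos: [0.3684, 0.3086, 0.2267]
ee_rot: [-3.141, 0.0, -1.457]
force: [-0.3, -0.5, 0.9]
width: 0.078
t: 8.9
eef_pos: [0.3691, 0.3094, 0.3619]
ee_rot: [-3.136, 0.006, -1.456]
force: [-0.5, -0.3, -0.3]
width: 0.0791
[0.3693 0.3025] [36.8 45.9] 0.06780629511989433 254
[0.3703 0.3071] [46.8 53.8] 0.06746899266818163 162
```

View pics/s3.png

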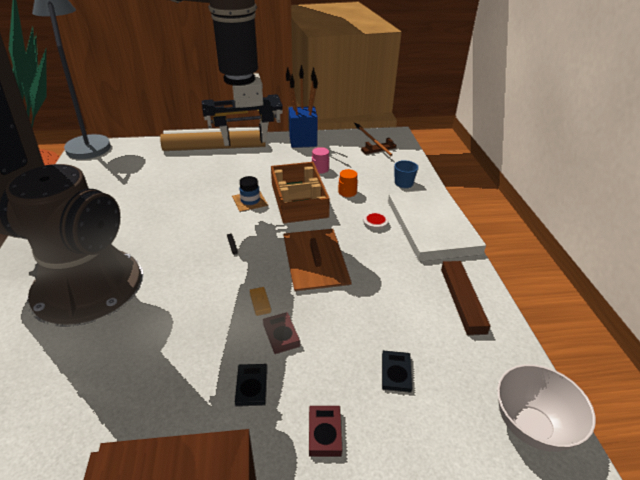

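The jar is standing on the mat, cap at side-view pixel (249,183). I now head for thick stone B.

```bash
python3 -m handwheel '[[1,-1.5,0,0],[1.5,-3,0,0],[1.5,-4,0,0.01],[1.5,-4,0,0.02],[1.5,-4,0,0.02],[1,-4,0,0.02],[0.5,-4,0,0.02],[0,-4,0,0.02],[0,-4,0,0.02],[0,-4,0,0.006],[-0.5,-4,-1,0],[-0.7,-3.5,-2,0],[-0.6,-3.5,-2,0],[-0.4,-2,-2,0],[0,-0.4,-1,0],[0,0,0,0],[0,0,0,0],[0,0,0,0]]' 0.05; python3 meas.py thickB
```

```text
t: 10.8
eef_pos: [0.432, -0.1897, 0.2774]
ee_rot: [-3.141, -0.0, -1.319]
force: [0.1, -0.2, -0.7]
width: 0.0834
thickB top c [0.5888 0.048 ] mean [0.5705 0.0457] size [1066.2 1483.7] yaw 0.002 z 0.002 307200
thickB side c [ 0.4324 -0.192 ] mean [ 0.4318 -0.1925] size [54.7 82.9] yaw 0.259 z 0.0214 846
```

```bash
python3 -m handwheel '[[0,0,-2.5,0],[0,0,-2.5,0],[0,0,-2.5,0],[0,0,-1,0],[0,0,-0.4,0],[0,0,-0.4,0],[0,0,-0.2,0],[0,0,0,0],[0,0,0,0]]' && python3 -m handwheel '[[0,0,0,0],[0,0,0,0],[0,0,0,0],[0,0,0,0],[0,0,0,0],[0,0,0,0]]' 0.7 25
```

```text
t: 11.8
eef_pos: [0.4316, -0.1905, 0.1822]
ee_rot: [-3.141, -0.0, -1.321]
force: [-0.8, 0.3, 0.6]
width: 0.0831
t: 12.4
eef_pos: [0.4313, -0.1905, 0.1817]
ee_rot: [3.141, 0.0, -1.321]
force: [-0.5, -0.2, 2.2]
width: 0.0539
```

```bash
python3 -m handwheel '[[0,0,1,0],[0,0,2,0],[0,0,4,0],[0,0,4,0],[0.5,1.2,2,0],[0.8,3,0,-0.02],[0.8,4,0,-0.02],[0.8,4,0,-0.02],[0.8,4,0,-0.02],[0.8,4,0,-0.02],[0.8,4,0,-0.02],[0.8,4,0,-0.016],[0.8,4,0,0],[0.8,4,0,0],[0.8,4,0,0],[0.5,3,0,0],[0,1,0,0],[0,0,0,0],[0,0,0,0],[0,0,0,0]]'
python3 - <<'E'
from h import *
t=grab("top"); s=grab("side")
a=t["image"][180:380,110:320]; cv2.imwrite("pics/k1.png",cv2.resize(a[:,:,::-1],None,fx=3,fy=3))
a=s["image"][80:250,200:400]; cv2.imwrite("pics/k1s.png",cv2.resize(a[:,:,::-1],None,fx=3.5,fy=3.5))
E
```

```text
t: 14.4
eef_pos: [0.5211, 0.2505, 0.3118]
ee_rot: [3.141, -0.0, -1.458]
force: [-0.1, -1.2, -3.3]
width: 0.0537
```

View pics/k1s.png

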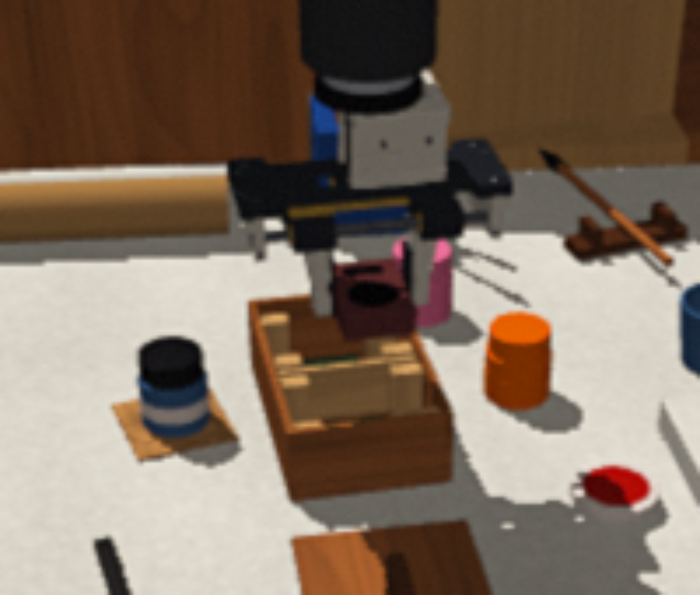

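```bash
python3 -m handwheel '[[-0.7,0.1,-1,0],[0,0,-2,0],[0,0,-2,0],[0,0,-1.2,0],[0,0,0,0],[0,0,0,0],[0,0,0,0]]' && python3 -m handwheel '[[0,0,-0.8,0],[0,0,-0.8,0],[0,0,-0.8,0],[0,0,0,0],[0,0,0,0]]'
```

```text
t: 15.2
eef_pos: [0.5147, 0.2528, 0.2506]
ee_rot: [-3.14, 0.001, -1.457]
force: [0.2, 0.2, -1.9]
width: 0.0539
t: 15.7
eef_pos: [0.5143, 0.2525, 0.2252]
ee_rot: [3.141, -0.001, -1.457]
force: [0.0, 0.4, -2.4]
width: 0.0542
```

```bash
python3 -m handwheel '[[0,-0.1,-0.8,0],[0,0,-0.8,0],[0,0,-0.8,0],[0,0,-0.6,0],[0,0,-0.3,0],[0,0,0,0],[0,0,0,0]]' && python3 -m handwheel '[[0,0,-0.2,0],[0,0,-0.1,0],[0,0,0,0],[0,0,0,0]]'
```

```text
t: 16.4
eef_pos: [0.5145, 0.2516, 0.1927]
ee_rot: [-3.142, -0.0, -1.457]
force: [0.4, -0.3, -1.9]
width: 0.054
t: 16.8
eef_pos: [0.5144, 0.2516, 0.1897]
ee_rot: [-3.142, 0.0, -1.457]
force: [0.1, 0.2, -2.2]
width: 0.0539
```

```bash
python3 -m handwheel '[[0,0,-0.1,0],[0,0,-0.1,0],[0,0,0,0],[0,0,0,0]]' && python3 -m handwheel '[[0,0,0,0],[0,0,0,0],[0,0,0,0],[0,0,0,0]]' 0.26 && python3 -m handwheel '[[0,0,1,0],[0,0,2,0],[0,0,3,0],[0,0,4,0],[0,0,4,0],[0,0,0,0]]'
```

```text
t: 17.2
eef_pos: [0.5144, 0.2516, 0.1877]
ee_rot: [-3.142, 0.0, -1.457]
force: [-0.2, -0.1, -0.7]
width: 0.0538
t: 17.6
eef_pos: [0.5145, 0.2516, 0.1877]
ee_rot: [-3.141, 0.0, -1.457]
force: [-0.2, 0.4, -0.0]
width: 0.0647
t: 18.2
eef_pos: [0.5158, 0.2525, 0.3346]
ee_rot: [-3.132, 0.005, -1.456]
force: [0.3, 1.0, 0.2]
width: 0.0649
```

```bash
python3 -m handwheel '[[0,-2,0,0],[0,-3.5,0,-0.01],[0,-4,0,-0.02],[0,-4,0,-0.02],[0,-4,0,-0.02],[0,-4,0,-0.02],[0,-4,0,-0.02],[0,-4,0,-0.02],[-0.5,-4,0,-0.02],[-0.5,-4,0,-0.02],[-0.5,-4,0,-0.02],[-0.5,-4,0,-0.02],[0,-4,-1,-0.01],[0,-4,-1.5,0],[0,-4,-1.5,0],[0,-4,-1.5,0],[0,-3,-1,0],[0,-1.3,0,0],[0,0,0,0],[0,0,0,0]]' 0.05; python3 meas.py
python3 - <<'E'
from h import *
t=grab("top","t4"); s=grab("side","s4")
a=t["image"][180:380,110:320]; cv2.imwrite("pics/k2.png",cv2.resize(a[:,:,::-1],None,fx=3,fy=3))
E
```

```text
t: 20.2
eef_pos: [0.4939, -0.4063, 0.2628]
ee_rot: [3.141, 0.0, -1.678]
force: [-0.2, -0.4, 0.4]
width: 0.0833
thinA top c [0.5887 0.048 ] mean [0.5704 0.0457] size [1065.5 1482.8] yaw 0.002 z 0.0028 307200
thinA side c [ 0.6555 -0.305 ] mean [ 0.6559 -0.3049] size [29.6 81.5] yaw -0.187 z 0.0145 540
thickA top c [0.5887 0.048 ] mean [0.5704 0.0457] size [1065.5 1482.8] yaw 0.002 z 0.0028 307200
thickA side c [ 0.4941 -0.4083] mean [ 0.4936 -0.4098] size [53.6 79.2] yaw -0.103 z 0.0213 1498
thickB top c [0.5887 0.048 ] mean [0.5704 0.0457] size [1065.5 1482.8] yaw 0.002 z 0.0028 307200
thickB side c [0.8438 1.1634] mean [0.5851 0.3985] size [3372.3 4603.4] yaw 1.513 z 0.0015 307200
thinB top c [0.5887 0.048 ] mean [0.5704 0.0457] size [1065.5 1482.8] yaw 0.002 z 0.0028 307200
thinB side c [ 0.3708 -0.3043] mean [ 0.3681 -0.3077] size [52.9 83.5] yaw -0.025 z 0.0143 989
weight top c [ 0.3885 -0.0737] mean [ 0.3906 -0.0738] size [28.  32.5] yaw -1.48 z 0.0161 152
weight side c [ 0.3915 -0.098 ] mean [ 0.3917 -0.1001] size [33.9 72.1] yaw 0.201 z 0.0162 334
dish top c [0.7039 0.1801] mean [0.7037 0.1794] size [37.4 63.2] yaw -1.555 z 0.0172 278
dish side c [0.7218 0.1575] mean [0.7208 0.1565] size [23.7 60.4] yaw -0.231 z 0.0169 107
lid top c [0.5238 0.0754] mean [0.5259 0.087 ] size [123.4 131.8] yaw -1.507 z 0.0149 1955
lid side c [0.4666 0.0122] mean [0.466  0.0117] size [ 10.8 111.5] yaw 0.059 z 0.0142 127
box top c [0.4439 0.3249] mean [0.444  0.3253] size [ 6.4 29.5] yaw 0.115 z 0.0642 47
box side c [0.4697 0.1951] mean [0.4697 0.1951] size [ 9.2 10.7] yaw 1.477 z 0.0634 15
jarcap top c [0.5887 0.048 ] mean [0.5704 0.0457] size [1065.5 1482.8] yaw 0.002 z 0.0028 307200
jarcap side c [0.8438 1.1634] mean [0.5851 0.3985] size [3372.3 4603.4] yaw 1.513 z 0.0015 307200
```

View pics/k2.png

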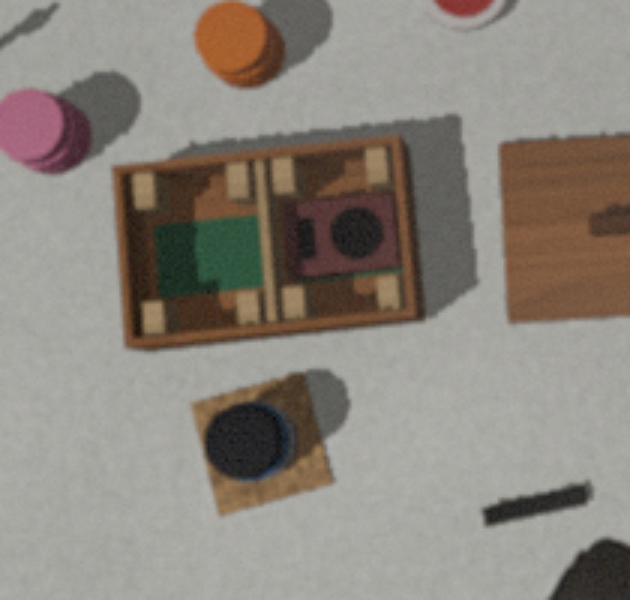

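View pics/t4.png

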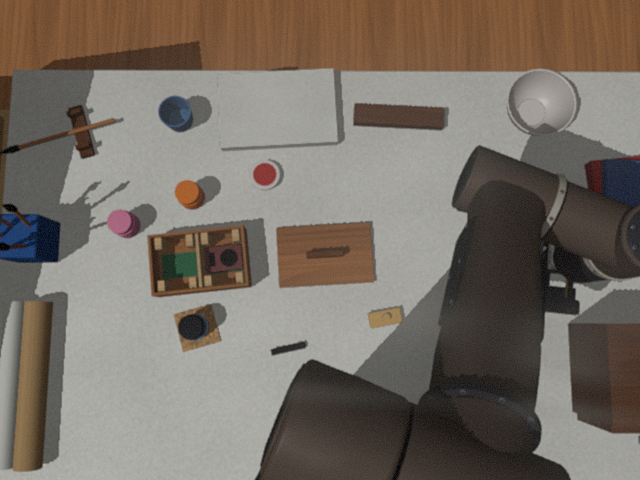

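```bash
python3 -m handwheel '[[0,0,-2,0],[0,0,-2.5,0],[0,0,-1.8,0],[0,0,-1,0],[0,0,-0.4,0],[0,0,-0.3,0],[0,0,-0.1,0],[0,0,0,0],[0,0,0,0]]' && python3 -m handwheel '[[0,0,0,0],[0,0,0,0],[0,0,0,0],[0,0,0,0],[0,0,0,0],[0,0,0,0]]' 0.7 25
```

```text
t: 21.3
eef_pos: [0.4946, -0.4065, 0.1823]
ee_rot: [-3.141, -0.0, -1.677]
force: [-0.6, -0.1, -0.3]
width: 0.0832
t: 21.9
eef_pos: [0.4942, -0.4064, 0.1816]
ee_rot: [3.141, 0.0, -1.677]
force: [-1.5, 0.2, 1.1]
width: 0.0538
```

```bash
python3 -m handwheel '[[0,0,1,0],[0,0,2,0],[0,0,4,0],[0,0,4,0],[0,1.2,2,0],[0,3,0,0.02],[0,4,0,0.02],[0,4,0,0.02],[0,4,0,0.02],[0,4,0,0.02],[0,4,0,0.02],[0,4,0,0.02],[0,4,0,0.02],[0,4,0,0.02],[0,4,0,0.02],[0,4,0,0.02],[0,4,0,0],[0,4,0,0],[0,4,0,0],[0,4,0,0]]' && python3 -m handwheel '[[0.2,4,0,0],[0.2,4,0,0],[0.2,4,0,0],[0.2,3.5,0,0],[0,2.5,0,0],[0,1.2,0,0],[0,0,0,0],[0,0,0,0],[0,0,0,0]]'
```

```text
t: 23.9
eef_pos: [0.4939, 0.1972, 0.3123]
ee_rot: [-3.141, 0.001, -1.457]
force: [0.3, -0.6, -2.4]
width: 0.0541
t: 24.8
eef_pos: [0.5023, 0.3865, 0.3118]
ee_rot: [3.141, -0.0, -1.458]
force: [0.5, -0.3, -1.8]
width: 0.0535
```

```bash
python3 -m handwheel '[[0,-1.5,0,0],[0,-1.8,0,0],[0,-0.5,-1,0],[0,0,-2,0],[0,0,-2,0],[0,0,-1.2,0],[0,0,0,0],[0,0,0,0],[0,0,0,0]]' && python3 -m handwheel '[[0,0,-0.8,0],[0,0,-0.8,0],[0,0,-0.8,0],[0,0,0,0],[0,0,0,0]]'
```

```text
t: 25.7
eef_pos: [0.5027, 0.3498, 0.2506]
ee_rot: [-3.14, 0.001, -1.457]
force: [0.1, -0.3, -2.1]
width: 0.0539
t: 26.2
eef_pos: [0.5023, 0.3496, 0.2252]
ee_rot: [3.141, -0.001, -1.457]
force: [0.2, 0.3, -1.9]
width: 0.0533
```

```bash
python3 -m handwheel '[[0,-0.1,-0.8,0],[0,0,-0.8,0],[0,0,-0.8,0],[0,0,-0.6,0],[0,0,-0.3,0],[0,0,0,0],[0,0,0,0]]' && python3 -m handwheel '[[0,0,-0.2,0],[0,0,-0.1,0],[0,0,-0.1,0],[0,0,-0.1,0],[0,0,0,0],[0,0,0,0]]'
```

```text
t: 26.9
eef_pos: [0.5025, 0.3487, 0.1927]
ee_rot: [-3.141, 0.0, -1.457]
force: [0.3, -0.3, -1.4]
width: 0.0537
t: 27.5
eef_pos: [0.5024, 0.3486, 0.1877]
ee_rot: [-3.142, 0.0, -1.457]
force: [0.2, -1.2, -1.9]
width: 0.0536
```

```bash
python3 -m handwheel '[[0,0,0,0],[0,0,0,0],[0,0,0,0],[0,0,0,0]]' 0.26 && python3 -m handwheel '[[0,0,1,0],[0,0,2,0],[0,0,3,0],[0,0,4,0],[0,0,4,0],[0,0,0,0]]' && python3 -m handwheel '[[0.6,-2,0,0],[0.9,-3.5,0,-0.019],[0.9,-4,0,-0.02],[0.9,-4,0,-0.02],[0.9,-4,0,-0.03],[0.9,-4,0,-0.03],[0.9,-4,0,-0.03],[0.9,-4,0,-0.03],[0.9,-4,0,-0.03],[0.9,-4,0,-0.03],[0.9,-4,0,-0.03],[0.9,-4,0,-0.03],[0.9,-4,-1,-0.02],[0.9,-4,-1.5,-0.02],[0.9,-4,-1.5,0],[0.9,-4,-1.5,0],[0,-2.5,-1,0],[0,-1,0,0],[0,0,0,0],[0,0,0,0]]' 0.05; python3 meas.py thinA thinB;  python3 - <<'E'
from h import *
t=grab("top","t5")
E
```

```text
t: 27.9
eef_pos: [0.5024, 0.3486, 0.1878]
ee_rot: [-3.141, 0.0, -1.457]
force: [0.1, -0.1, -0.6]
width: 0.0645
t: 28.5
eef_pos: [0.5037, 0.3497, 0.335]
ee_rot: [-3.133, 0.006, -1.456]
force: [0.1, -0.3, -0.1]
width: 0.0649
t: 30.5
eef_pos: [0.6432, -0.3011, 0.2632]
ee_rot: [-3.141, 0.0, -1.796]
force: [-0.7, -0.2, 0.2]
width: 0.0831
thinA top c [ 0.6524 -0.3338] mean [ 0.6528 -0.3346] size [13.4 15.7] yaw 0.004 z 0.0145 46
thinA side c [ 0.6435 -0.303 ] mean [ 0.6428 -0.3041] size [52.7 83. ] yaw -0.223 z 0.0144 1059
thinB top c [ 0.3723 -0.3079] mean [ 0.3726 -0.3066] size [53.4 68.4] yaw -0.062 z 0.0145 590
thinB side c [ 0.3723 -0.3042] mean [ 0.3721 -0.3056] size [54.1 82. ] yaw -0.068 z 0.0142 1155
```

View pics/t5.png

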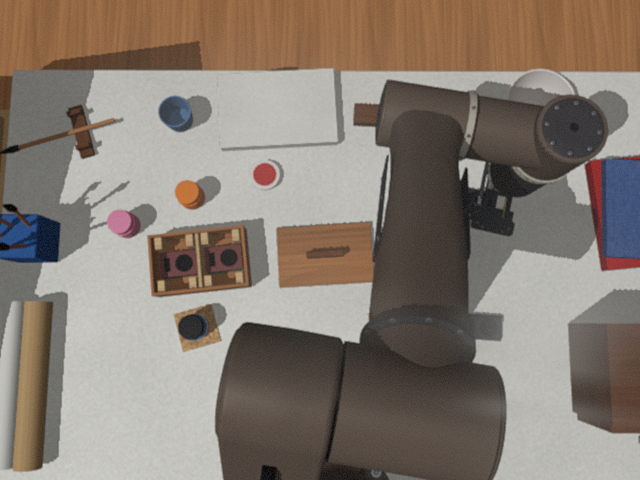

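Both thick stones lie in their compartments, at top-view pixels (181,264) and (226,258). Thin A has not moved, so I descend on it.

```bash
python3 -m handwheel '[[0,0,-2,0],[0,0,-2.5,0],[0,0,-1.8,0],[0,0,-1,0],[0,0,-0.4,0],[0,0,-0.3,0],[0,0,-0.1,0],[0,0,0,0],[0,0,0,0]]' && python3 -m handwheel '[[0,0,0,0],[0,0,0,0],[0,0,0,0],[0,0,0,0],[0,0,0,0],[0,0,0,0]]' 0.7 25
```

```text
t: 31.55
eef_pos: [0.6436, -0.3015, 0.1824]
ee_rot: [-3.14, -0.0, -1.796]
force: [0.7, -0.2, 0.0]
width: 0.0832
t: 32.15
eef_pos: [0.6433, -0.3014, 0.1817]
ee_rot: [3.141, -0.0, -1.796]
force: [-0.7, 0.5, 0.4]
width: 0.0536
```

```bash
python3 -m handwheel '[[0,0,1,0],[0,0,2,0],[0,0,4,0],[0,0,4,0],[-0.45,1.2,2,0],[-0.8,3,0,0.019],[-0.9,4,0,0.02],[-0.9,4,0,0.03],[-0.9,4,0,0.03],[-0.9,4,0,0.03],[-0.9,4,0,0.03],[-0.9,4,0,0.03],[-0.9,4,0,0.03],[-0.9,4,0,0.03],[-0.9,4,0,0.03],[-0.9,4,0,0.03],[-0.9,4,0,0.03],[-0.9,4,0,0],[-0.9,2,0,0],[0,1,0,0]]' && python3 -m handwheel '[[-0.9,0,0,0],[0,0,0,0],[0,0,0,0],[0,0,0,0]]'
python3 - <<'E'
from h import *
from meas import meas
t=grab("top","t6"); s=grab("side","s6")
for f in(t,s):
  for x,y in((.5138,.2511),(.5026,.3485)):
    try: c,sz,yw,z,N,m=meas(f,x,y,.027,.055); print(c.round(4),np.round(sz,1),round(yw,3),z.round(4),N)
    except Exception as e: print(e)
E
```

```text
t: 34.15
eef_pos: [0.5129, 0.2525, 0.3123]
ee_rot: [-3.141, 0.001, -1.455]
force: [0.6, 0.1, -1.4]
width: 0.0539
t: 34.55
eef_pos: [0.5052, 0.2497, 0.3119]
ee_rot: [-3.141, 0.0, -1.458]
force: [0.0, 0.8, -2.1]
width: 0.0537
[0.5086 0.2163] [11.9 28.8] -1.384 0.0281 68
[0.4856 0.3568] [ 8.8 19.4] 0.921 0.0281 34
[0.5117 0.2792] [40.6 53.3] 1.478 0.0277 144
[0.5031 0.3687] [50.6 53. ] 1.48 0.0277 118
```

View pics/s6.png

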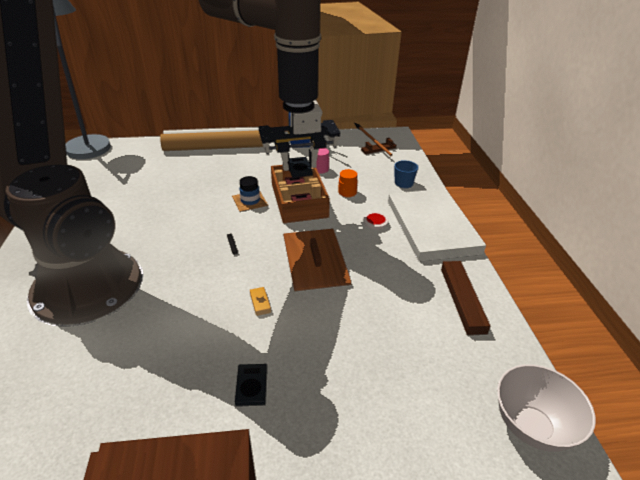

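```bash
python3 -m handwheel '[[0.5,0.1,0,0],[0.4,0.1,-1,0],[0,0,-2,0],[0,0,-2,0],[0,0,-1.2,0],[0,0,0,0],[0,0,0,0],[0,0,0,0]]' && python3 -m handwheel '[[0,0,-0.8,0],[0,0,-0.8,0],[0,0,-0.8,0],[0,0,0,0],[0,0,0,0]]'
```

```text
t: 35.45
eef_pos: [0.5143, 0.2529, 0.2505]
ee_rot: [-3.14, 0.001, -1.457]
force: [-0.3, 0.5, -1.6]
width: 0.0537
t: 35.95
eef_pos: [0.5139, 0.2525, 0.2253]
ee_rot: [3.141, -0.001, -1.457]
force: [-0.2, -0.6, -1.5]
width: 0.0537
```

```bash
python3 -m handwheel '[[0,-0.1,-0.8,0],[0,0,-0.5,0],[0,0,-0.2,0],[0,0,0,0],[0,0,-0.1,0],[0,0,0,0],[0,0,0,0]]'
```

```text
t: 36.65
eef_pos: [0.5139, 0.2516, 0.2098]
ee_rot: [-3.141, 0.0, -1.457]
force: [0.1, 0.4, -1.7]
width: 0.0535
```

```bash
python3 -m handwheel '[[0,0,-0.1,0],[0,0,0,0],[0,0,0,0]]' && python3 -m handwheel '[[0,0,0,0],[0,0,0,0],[0,0,0,0],[0,0,0,0]]' 0.26 && python3 -m handwheel '[[0,0,1,0],[0,0,2,0],[0,0,3,0],[0,0,4,0],[0,0,2,0],[0,0,0,0]]' && python3 -m handwheel '[[-0.7,-2,0,0],[-0.8,-3.4,0,-0.02],[-0.9,-4,0,-0.02],[-0.9,-4,0,-0.02],[-0.9,-4,0,-0.02],[-0.9,-4,0,-0.02],[-0.9,-4,0,-0.02],[-0.9,-4,0,-0.02],[-0.9,-4,0,-0.02],[-0.9,-4,0,-0.02],[-0.9,-4,0,0],[-0.9,-4,-1,0],[-0.9,-4,-1.5,0],[-0.9,-4,-1.5,0],[-0.9,-2,-1.5,0],[-0.9,0,-1,0],[0,0,0,0],[0,0,0,0],[0,0,0,0]]' 0.05; python3 meas.py thinB;  python3 - <<'E'
from h import *
t=grab("top","t7")
E
```

```text
t: 36.95
eef_pos: [0.5138, 0.2516, 0.2087]
ee_rot: [3.142, -0.0, -1.457]
force: [-0.4, 1.0, -1.1]
width: 0.0536
t: 37.35
eef_pos: [0.5139, 0.2516, 0.2088]
ee_rot: [-3.141, 0.0, -1.457]
force: [-0.1, 0.3, 0.1]
width: 0.0649
t: 37.95
eef_pos: [0.5147, 0.2521, 0.3333]
ee_rot: [-3.135, 0.004, -1.456]
force: [-0.1, -0.1, -0.5]
width: 0.0649
t: 39.85
eef_pos: [0.3737, -0.3019, 0.2646]
ee_rot: [-3.14, -0.001, -1.635]
force: [0.1, 0.3, -0.4]
width: 0.0832
thinB top c [0.5888 0.048 ] mean [0.5705 0.0457] size [1066.1 1483.6] yaw 0.002 z 0.0021 307200
thinB side c [ 0.3723 -0.3043] mean [ 0.372  -0.3055] size [53.9 82.2] yaw -0.067 z 0.0143 1154
```

View pics/t7.png

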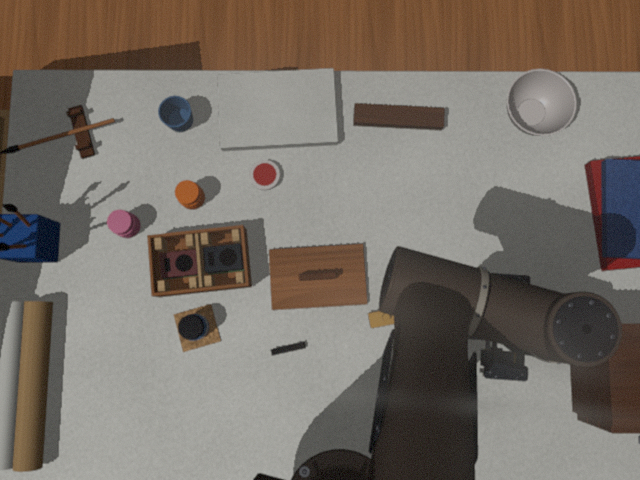

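The lid has been knocked and now centres near top-view pixel (319,275). I will re-measure it before lifting it, and pick up thin B first.

```bash
python3 -m handwheel '[[-0.1,0,-2,0],[0,0,-2.5,0],[0,0,-2,0],[0,0,-1,0],[0,0,-0.4,0],[0,0,-0.3,0],[0,0,-0.1,0],[0,0,0,0],[0,0,0,0]]' && python3 -m handwheel '[[0,0,0,0],[0,0,0,0],[0,0,0,0],[0,0,0,0],[0,0,0,0],[0,0,0,0]]' 0.7 25
```

```text
t: 40.9
eef_pos: [0.3721, -0.3025, 0.1812]
ee_rot: [-3.141, -0.0, -1.637]
force: [0.3, -0.7, -0.7]
width: 0.0833
t: 41.5
eef_pos: [0.3718, -0.3024, 0.1807]
ee_rot: [3.141, 0.0, -1.637]
force: [-0.7, 0.7, 1.3]
width: 0.0536
```

```bash
python3 -m handwheel '[[0,0,1,0],[0,0,2,0],[0,0,4,0],[0,0,4,0],[0.2,1.1,2,0],[0.3,3,0,0.02],[0.9,4,0,0.02],[0.9,4,0,0.02],[0.9,4,0,0.02],[0.9,4,0,0.02],[0.9,4,0,0.02],[0.9,4,0,0.02],[0.9,4,0,0.02],[0.9,4,0,0.02],[0.9,4,0,0],[0.9,4,0,0],[0.9,4,0,0],[0.9,4,0,0],[0.9,4,0,0],[0.9,4,0,0]]' && python3 -m handwheel '[[0,3,0,0],[0,1.5,0,0],[0,0.5,0,0],[0,0,0,0],[0,0,0,0],[0,0,0,0]]'
```

```text
t: 43.5
eef_pos: [0.5028, 0.3001, 0.3112]
ee_rot: [3.142, 0.0, -1.457]
force: [0.3, -0.1, -0.2]
width: 0.0537
t: 44.1
eef_pos: [0.5029, 0.3474, 0.311]
ee_rot: [3.142, 0.0, -1.458]
force: [-0.7, -0.0, -1.3]
width: 0.0537
```

```bash
python3 -m handwheel '[[0,0,-1,0],[0,0,-2,0],[0,0,-2,0],[0,0,-1.2,0],[0,0,0,0],[0,0,0,0],[0,0,0,0]]' && python3 -m handwheel '[[0,0,-0.8,0],[0,0,-0.8,0],[0,0,-0.8,0],[0,0,-0.8,0],[0,0,-0.5,0],[0,0,-0.2,0],[0,0,0,0],[0,0,0,0]]'
```

```text
t: 44.8
eef_pos: [0.5032, 0.3488, 0.2496]
ee_rot: [-3.14, 0.001, -1.457]
force: [0.7, 0.2, -1.1]
width: 0.0538
t: 45.6
eef_pos: [0.503, 0.3487, 0.2098]
ee_rot: [-3.141, 0.0, -1.457]
force: [0.3, -0.3, -1.1]
width: 0.0538
```

```bash
python3 -m handwheel '[[0,0,-0.1,0],[0,0,-0.1,0],[0,0,0,0],[0,0,0,0]]' && python3 -m handwheel '[[0,0,0,0],[0,0,0,0],[0,0,0,0],[0,0,0,0]]' 0.26 && python3 -m handwheel '[[0,0,1,0],[0,0,2,0],[0,0,3,0],[0,0,4,0],[0,0,2,0],[0,0,0,0]]' && python3 -m handwheel '[[0,-2,0,0],[0,-4,0,0],[0,-4,0,0],[0,-4,0,0],[0,-4,0,0],[0,-4,0,0],[0,-4,0,0],[0,-4,0,0],[0,-4,0,0],[0,-4,0,0],[0,-4,0,0],[0,-4,0,0],[0,-4,0,0],[0,-3,0,0],[0,-1,0,0],[0,0,0,0],[0,0,0,0]]' 0.3
python3 - <<'E'
from h import *
from meas import meas
t=grab("top","t8"); s=grab("side","s8")
for f in(t,s):
  for nm,a in {"R":(.5138,.2511,.041,.055),"L":(.5026,.3485,.041,.055),"lid":(.485,.04,.014,.14),"handle":(.485,.04,.040,.07),"jar":(.3686,.3088,.067,.04)}.items():
    try: c,sz,yw,z,N,m=meas(f,*a,.006); print(nm,c.round(4),np.round(sz,1),round(yw,3),z.round(4),N)
    except Exception as e: print(nm,e)
a=t["image"][200:360,130:400]; cv2.imwrite("pics/t8c.png",cv2.resize(a[:,:,::-1],None,fx=2.9,fy=2.9,interpolation=cv2.INTER_CUBIC))
E
```

```text
t: 46.0
eef_pos: [0.5029, 0.3486, 0.2077]
ee_rot: [-3.142, 0.0, -1.457]
force: [-0.0, 0.2, -0.9]
width: 0.0539
t: 46.4
eef_pos: [0.5029, 0.3486, 0.2078]
ee_rot: [-3.141, 0.0, -1.457]
force: [-0.2, -0.0, -0.5]
width: 0.0642
t: 47.0
eef_pos: [0.5036, 0.3492, 0.3325]
ee_rot: [-3.136, 0.005, -1.456]
force: [-0.3, 0.2, 0.0]
width: 0.0647
t: 48.7
eef_pos: [0.5024, -0.1913, 0.3273]
ee_rot: [3.141, 0.0, -1.457]
force: [0.7, -0.3, 0.3]
width: 0.0611
R [0.5155 0.2512] [54.5 80.4] 0.109 0.0422 834
L [0.5048 0.3471] [54.2 80.7] 0.115 0.0423 873
lid [0.4755 0.1016] [101.7 131.6] -1.505 0.015 2245
handle [0.4776 0.0701] [12.7 35.9] 0.004 0.0408 110
jar [0.3701 0.3092] [48.8 49.2] 0.031 0.0679 461
R [0.4712 0.2732] [10.1 11.4] 1.478 0.0405 15
L [0.4798 0.3684] [11.8 56.7] -0.066 0.041 45
lid [ 0.5207 -0.0192] [61.7 78.6] -0.087 0.0145 563
handle [0.844  1.1647] [3374.5 4606.5] 1.513 0.001 307200
jar [0.3703 0.3052] [46.8 58.7] -0.012 0.0672 174
```

View pics/t8c.png

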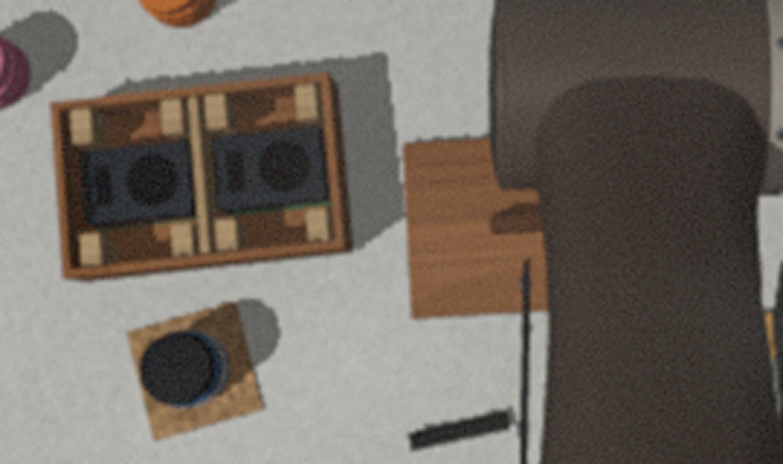

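```bash
python3 -m handwheel '[[0,-3,0,0],[0,-4,0,0],[0,-4,0,0],[0,-4,0,0],[0,-4,0,0],[0,-2,0,0],[0,0,0,0],[0,0,0,0]]' 0.4
python3 - <<'E'
from h import *
from meas import meas
t=grab("top","t9"); s=grab("side","s9")
for f in(t,s):
  for nm,a in {"lid":(.485,.045,.014,.14),"handle":(.485,.045,.040,.07)}.items():
    try: c,sz,yw,z,N,m=meas(f,*a,.006); print(nm,c.round(4),np.round(sz,1),round(yw,3),z.round(4),N)
    except Exception as e: print(nm,e)
E
```

```text
t: 49.6
eef_pos: [0.5031, -0.4008, 0.3273]
ee_rot: [3.141, 0.001, -1.457]
force: [0.8, 0.4, -0.5]
width: 0.0526
lid [0.4787 0.0496] [131.8 205.8] 0.064 0.015 5176
handle [0.4784 0.05  ] [13.8 76.7] 0.057 0.0408 212
lid [0.4514 0.0445] [ 90.4 214.8] -0.025 0.0144 1679
handle [0.4783 0.0451] [14.6 81. ] 0.065 0.0401 131
```

View pics/t9.png

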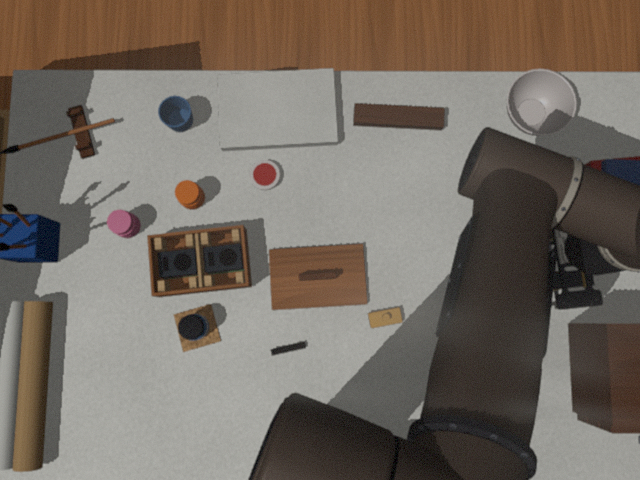

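View pics/s9.png

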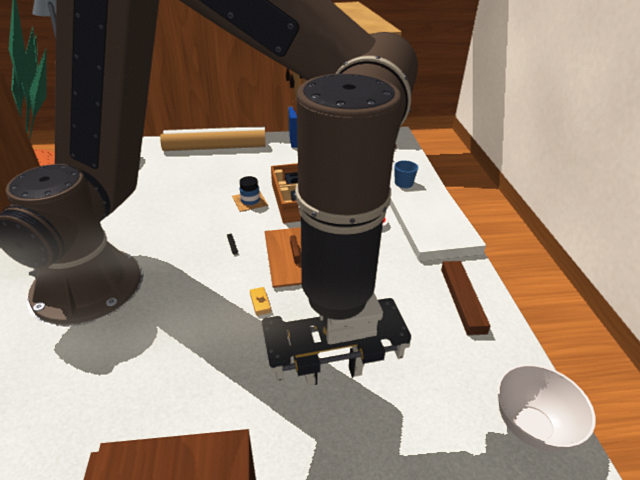

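The lid now lies at about (0.479, 0.050), yaw 0.064, with its handle at top-view pixel (321,274). I go to the handle next.

```bash
python3 -m handwheel '[[0,2,0,0],[0,3,0,-0.01],[0,4,0,-0.01],[0,4,0,-0.01],[-0.3,4,0,-0.01],[-0.3,4,0,-0.01],[-0.3,4,0,0],[-0.3,4,0,0],[-0.3,4,0,0],[-0.3,4,-1,0],[-0.3,4,-1,0],[-0.3,3,-1,0],[0,1,-1,0],[0,0,-1,0],[0,0,0,0],[0,0,0,0],[0,0,0,0]]' 0.5
python3 - <<'E'
from h import *
s=grab("side")
from meas import meas
a=s["image"][130:330,180:400]; cv2.imwrite("pics/l1.png",cv2.resize(a[:,:,::-1],None,fx=3,fy=3))
c,sz,yw,z,N,m=meas(s,.4786,.05,.014,.14,.006); print(c,sz,yw,z,N)
E
```

```text
t: 51.4
eef_pos: [0.4791, 0.0479, 0.2781]
ee_rot: [-3.141, 0.0, -1.508]
force: [-0.2, -0.6, -0.1]
width: 0.0438
[0.4786293  0.04614596] (np.float32(131.67514), np.float32(211.10997)) 0.06222582 0.014418212258026641 2903
```

View pics/l1.png

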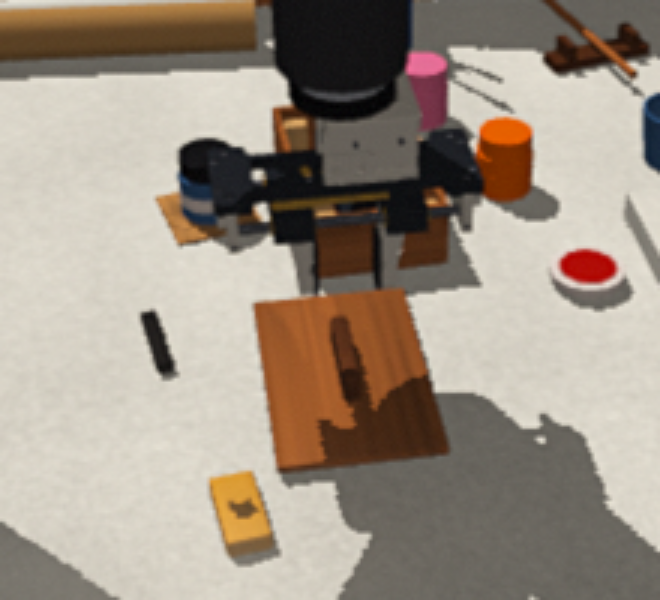

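```bash
python3 -m handwheel '[[0,0.2,-2,0],[0,0,-2.5,0],[0,0,-2,0],[0,0,-1,0],[0,0,-0.5,0],[0,0,-0.3,0],[0,0,0,0],[0,0,0,0]]' && python3 -m handwheel '[[0,0,0,0],[0,0,0,0],[0,0,0,0],[0,0,0,0],[0,0,0,0],[0,0,0,0],[0,0,0,0]]' 0.95 40
```

```text
t: 52.25
eef_pos: [0.4792, 0.0507, 0.1953]
ee_rot: [-3.141, 0.0, -1.507]
force: [-0.8, 0.5, 0.2]
width: 0.0438
t: 52.95
eef_pos: [0.4786, 0.0505, 0.1947]
ee_rot: [3.141, -0.0, -1.507]
force: [-4.0, 0.5, 4.7]
width: 0.0133
```

```bash
python3 -m handwheel '[[0,0,0.5,0],[0,0,1.5,0],[0,0,3,0],[0,0,3,0],[0,0,3,0],[0.2,1,2,0.01],[0.4,2,0.5,0.02],[0.6,3.5,0,0.02],[0.6,4,0,0],[0.6,4,0,0],[0.6,4,0,0],[0,3.5,0,0],[0,2,0,0],[0,1,0,0],[0,0,0,0],[0,0,0,0],[0,0,0,0],[0,0,0,0]]'
python3 - <<'E'
from h import *
t=grab("top","t10"); s=grab("side","s10")
a=s["image"][70:250,180:400]; cv2.imwrite("pics/l2.png",cv2.resize(a[:,:,::-1],None,fx=3,fy=3))
from meas import meas
for f in (t,s):
  P=cloud(f); k=(abs(P[...,0]-.508)<.12)&(abs(P[...,1]-.3)<.15)&(abs(P[...,2]-.1500)<.02); 
  if k.sum()>50:
    c,sz,yw=rect(P[k]); print(c.round(4),np.round(sz,1),round(yw,3),np.percentile(P[k][:,2],[10,50,90]).round(4),k.sum())
E
```

```text
t: 54.75
eef_pos: [0.509, 0.2995, 0.3299]
ee_rot: [-3.142, 0.0, -1.458]
force: [0.2, -0.6, -4.1]
width: 0.014
[0.5111 0.2984] [132.6 206. ] 0.113 [0.1475 0.1504 0.1534] 3682
[0.5109 0.2959] [131.1 209.3] 0.11 [0.1479 0.1499 0.1518] 1697
```

View pics/l2.png

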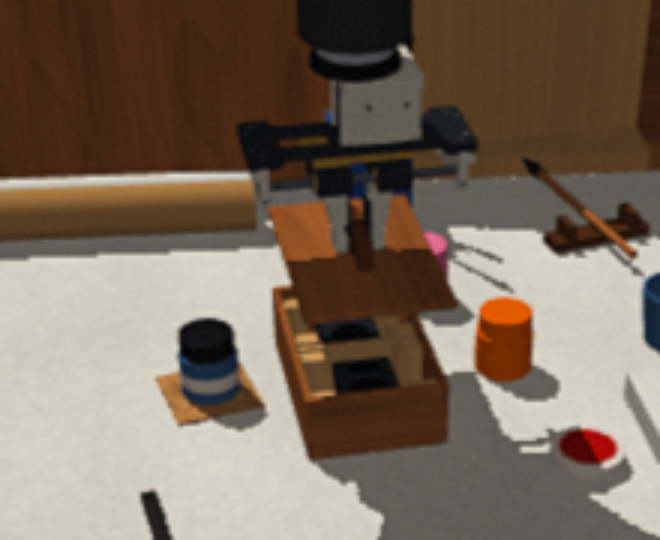

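View pics/t10.png

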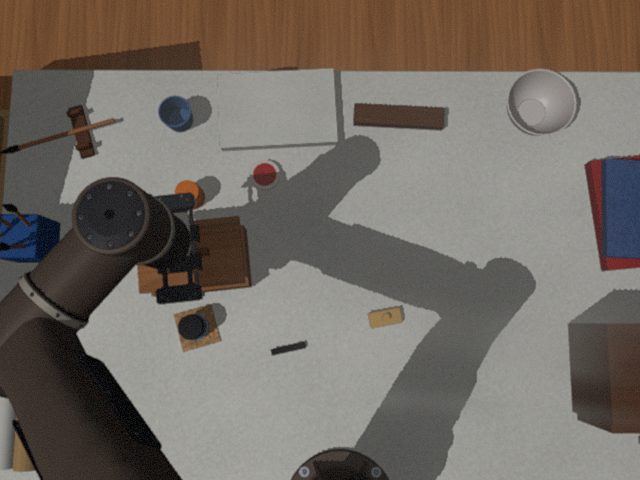

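```bash
python3 -m handwheel '[[-0.3,0.2,-1,0],[0,0,-2,0],[0,0,-2,0],[0,0,-1.3,0],[0,0,-0.4,0],[0,0,0,0],[0,0,0,0],[0,0,0,0]]'
python3 - <<'E'
from h import *
t=grab("top","t11"); s=grab("side","s11")
for f in (t,s):
  P=cloud(f); k=(abs(P[...,0]-.508)<.12)&(abs(P[...,1]-.3)<.15)&(abs(P[...,2]-.083)<.007)
  c,sz,yw=rect(P[k]); print(c.round(4),np.round(sz,1),round(yw,3),np.percentile(P[k][:,2],[10,50,90]).round(4),k.sum())
a=s["image"][110:240,230:370]; a=cv2.resize(a[:,:,::-1],None,fx=4.5,fy=4.5,interpolation=cv2.INTER_CUBIC); cv2.imwrite("pics/l3.png",a)
print(arm.get_state()["eef_pos"])
E
```

```text
t: 55.65
eef_pos: [0.5062, 0.3029, 0.2636]
ee_rot: [-3.14, 0.001, -1.457]
force: [-0.4, -0.3, -2.3]
width: 0.0137
[0.5084 0.302 ] [132.4 206.7] 0.116 [0.081  0.084  0.0871] 3242
[0.5087 0.3005] [132.5 210.3] 0.113 [0.0814 0.0834 0.0852] 1579
[0.50604833 0.30273846 0.26346453]
```

View pics/l3.png

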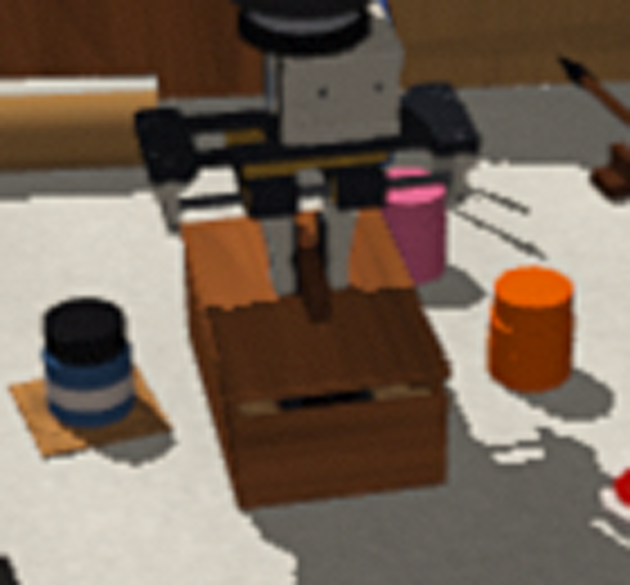

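```bash
python3 -m handwheel '[[0,-0.2,0,0],[0,0,-0.3,0],[0,0,-0.3,0],[0,0,0,0],[0,0,0,0],[0,0,0,0]]' && python3 -m handwheel '[[0,0,-0.2,0],[0,0,-0.1,0],[0,0,0,0],[0,0,0,0]]'
```

```text
t: 56.35
eef_pos: [0.5059, 0.3006, 0.2566]
ee_rot: [3.142, -0.0, -1.457]
force: [0.9, 0.5, -3.0]
width: 0.0137
t: 56.75
eef_pos: [0.5059, 0.3006, 0.2536]
ee_rot: [3.142, -0.0, -1.457]
force: [0.2, -0.2, -3.6]
width: 0.0136
```

No contact yet: the plug is inside the mouth, and the plate underside is about 1.4 mm above the rim.

```bash
python3 -m handwheel '[[0,0,-0.1,0],[0,0,0,0],[0,0,0,0]]' && python3 -m handwheel '[[0,0,-0.05,0],[0,0,0,0],[0,0,0,0]]'
```

```text
t: 57.05
eef_pos: [0.5059, 0.3005, 0.2526]
ee_rot: [3.142, -0.0, -1.457]
force: [-0.5, 0.1, -2.8]
width: 0.0136
t: 57.35
eef_pos: [0.5059, 0.3006, 0.2522]
ee_rot: [-3.141, 0.0, -1.457]
force: [0.6, 0.4, -2.9]
width: 0.0137
```

```bash
python3 -m handwheel '[[0,0,-0.05,0],[0,0,0,0],[0,0,0,0]]' && python3 -m handwheel '[[0,0,0,0],[0,0,0,0],[0,0,0,0],[0,0,0,0],[0,0,0,0]]' 0.5 && python3 -m handwheel '[[0,0,0.5,0],[0,0,2,0],[0,0,3,0],[0,0,4,0],[0,0,4,0],[0,-2,0,0],[0,-4,0,0],[0,-4,0,0],[0,-4,0,0],[0,-4,0,0],[0,-4,0,0],[0,-4,0,0],[0,-4,0,0],[0,-4,0,0],[0,-4,0,0],[0,-3,0,0],[0,-2,0,0],[0,0,0,0],[0,0,0,0]]'
python3 - <<'E'
from h import *
t=grab("top","t12"); s=grab("side","s12")
from meas import meas
for f in (t,s):
  P=cloud(f); k=(abs(P[...,0]-.508)<.12)&(abs(P[...,1]-.3)<.14)&(abs(P[...,2]-.0715)<.007)
  A=P[k]; c,sz,yw=rect(A); G=np.c_[A[:,:2]-c,np.ones(len(A))]; pl=np.linalg.lstsq(G,A[:,2],rcond=None)[0]
  print("lid",c.round(4),np.round(sz,1),round(yw,3),"z",np.median(A[:,2]).round(4),"slopes",pl.round(4),k.sum())
  c,sz,yw,z,N,m=meas(f,.37,.309,.067,.04,.006); print("jar",c.round(4),np.round(sz,1),z.round(4),N)
a=s["image"][110:240,210:370]; a=cv2.resize(a[:,:,::-1],None,fx=4.5,fy=4.5,interpolation=cv2.INTER_CUBIC); cv2.imwrite("pics/l4.png",a)
E
```

```text
t: 57.65
eef_pos: [0.5059, 0.3006, 0.2522]
ee_rot: [-3.141, 0.0, -1.457]
force: [-2.9, -0.7, 4.6]
width: 0.0135
t: 58.15
eef_pos: [0.5059, 0.3006, 0.2516]
ee_rot: [3.142, -0.0, -1.457]
force: [-0.9, 0.0, -0.3]
width: 0.0425
t: 60.05
eef_pos: [0.5056, -0.1299, 0.3867]
ee_rot: [-3.141, 0.0, -1.458]
force: [0.0, 0.1, 0.5]
width: 0.044
lid [0.509  0.3002] [207.2 241.1] -1.456 z 0.0728 slopes [0.0023 0.001  0.0727] 5968
jar [0.3702 0.3092] [48.6 49.5] 0.0681 478
lid [0.4511 0.311 ] [126.5 214. ] -0.469 z 0.0723 slopes [0.0161 0.0013 0.0718] 519
jar [0.3703 0.3047] [46.8 58.9] 0.0674 172
```

View pics/l4.png

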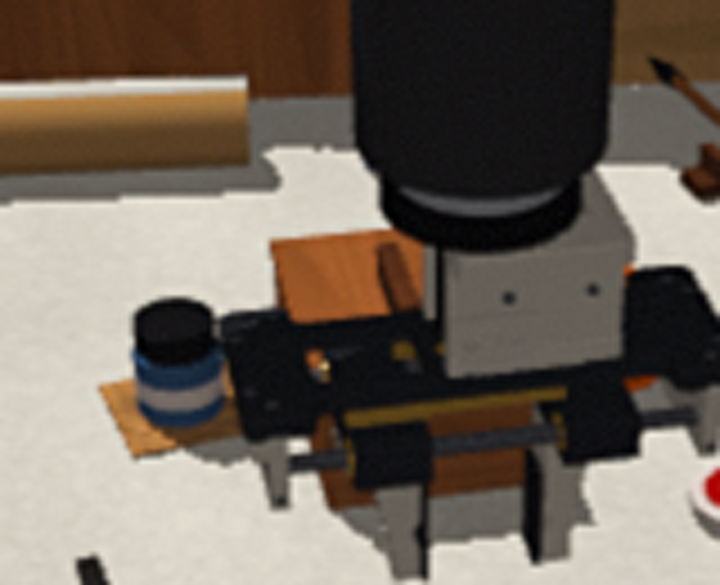

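View pics/t12.png

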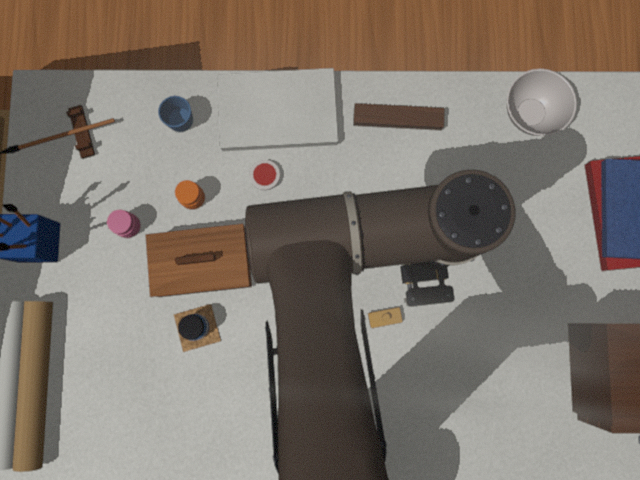

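```bash
python3 -m handwheel '[[0,-3,0,0],[0,-4,0,0],[0,-4,0,0],[0,-4,0,0],[0,-4,0,0],[0,-4,0,0],[0,-3,0,0],[0,-1,0,0],[0,0,0,0],[0,0,0,0]]'
python3 - <<'E'
from h import *
t=grab("top","t13"); s=grab("side","s13")
for n,f in (("top",t),("side",s)):
  P=cloud(f); k=(abs(P[...,2]-.0715)<.006)&(abs((P[...,0]-.508)+.114*(P[...,1]-.3))<.075)&(abs(P[...,1]-.3)<.112)
  k=cv2.morphologyEx(k.astype(np.uint8),cv2.MORPH_OPEN,np.ones((3,3)))>0
  A=P[k]; c,sz,yw=rect(A); G=np.c_[A[:,:2]-c,np.ones(len(A))]; pl=np.linalg.lstsq(G,A[:,2],rcond=None)[0]
  print(n,"lid",c.round(4),np.round(sz,1),round(yw,3),"z",np.median(A[:,2]).round(4),"slopes",pl.round(4),k.sum())
  print(" desk near box",np.median(P[...,2][(abs(P[...,0]-.6)<.02)&(abs(P[...,1]-.2)<.03)&(abs(P[...,2])<.02)]).round(4))
a=s["image"][110:240,210:370]; a=cv2.resize(a[:,:,::-1],None,fx=4.5,fy=4.5,interpolation=cv2.INTER_CUBIC); cv2.imwrite("pics/l5.png",a)
E
```

```text
t: 61.15
eef_pos: [0.5062, -0.3985, 0.3865]
ee_rot: [3.141, 0.0, -1.456]
force: [-0.2, 0.9, -0.1]
width: 0.0439
top lid [0.5081 0.3   ] [132.8 206.7] 0.115 z 0.0727 slopes [-0.0003  0.001   0.0727] 5633
 desk near box 0.0014
side lid [0.4887 0.2958] [ 93.  212.3] 0.108 z 0.0721 slopes [0.0029 0.0026 0.0721] 990
 desk near box nan
  return _methods._mean(a, axis=axis, dtype=dtype,
  ret = ret.dtype.type(ret / rcount)
```

View pics/l5.png

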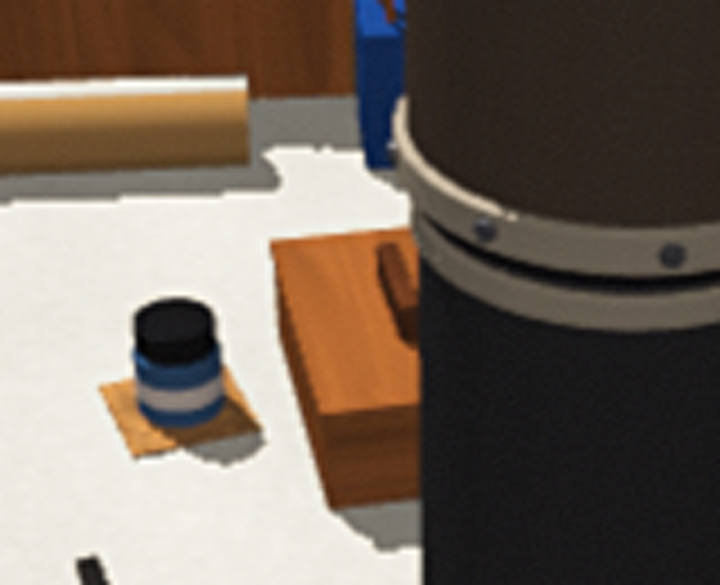

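View pics/t13.png

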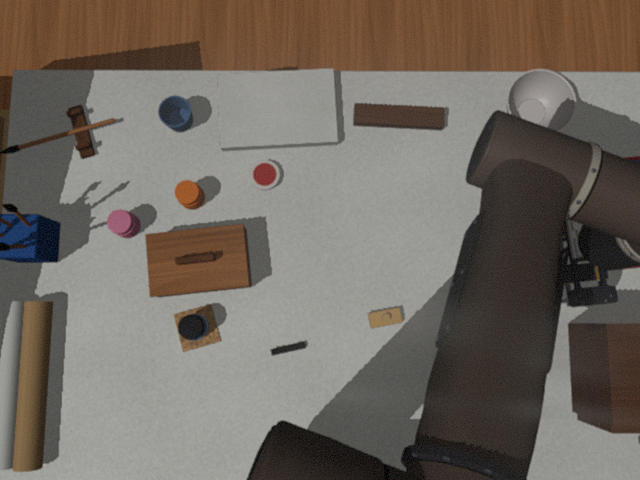

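The lid is centred over the box at top-view pixel (198,258), level and flush with the rim. The jar is upright on the mat at (192,326). The arm is clear of everything, so I hand in.

```bash
python3 -c "
from station import arm
print(arm.job_done())"
```

```text
the job is handed in; nothing more can be done
None
```

The job is handed in after about 61 s of robot time, with the jar on the mat, all four inkstones in the box and the lid on. The hand-in call gives no verdict, so this rests on my own camera checks.

**What I did:** I lifted the black-capped jar out of the box by its cap and stood it on the cork mat. Four inkstones were present, so each compartment got one thick stone with one thin stone on top. That makes each pile about 35 mm high against the 51.5 mm available. The lid was knocked a few centimetres aside partway through. I measured it again, gripped it by the handle and lowered it onto the rim.

**Last checks:**

| Item | Reading | Target |
|---|---|---|
| Lid centre and yaw (top view) | (0.508, 0.300), yaw 0.115 | box (0.508, 0.300), yaw 0.114 |
| Lid top height | 72.7 mm; about 71.3 mm after the desk reading's 1.4 mm bias | 71.5 mm when seated |
| Lid slope (top view) | at most 0.001 | under 0.015 |
| Pile centres (seen before the lid went on) | about 2 mm from the pads, within 0.005 rad of square | 11 mm, 0.2 rad |
| Jar | about 2 mm from the mat centre, upright | 20 mm |

The paperweight and dish look unmoved in the final picture.

**Disagreements:**
- The top and side views differed by 2–4 mm in y, because the side view also picks up the objects' front faces.
- The cameras read about 2 mm further in x than the robot, so I aligned the lid in the camera frame.
- In the last side view the arm hid part of the lid, so the final centring rests on the top view.

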